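# Put a pack away in the dressing case with a locking lid stay

## Robot

A 6-joint arm with a two-finger parallel gripper is mounted at the origin on a cart in front of the work surface, level with it; the furniture and walls round the work are solid. World frame = base frame: x ahead of the robot, y to its left, z up, the work surface at z = 0. Lengths are in m, angles in rad, forces in N, time in s.
With the tool pointing down it reaches from about 0.35 to 0.975 m from the base axis. Payload 7.1 kg.
Tool frame: the origin (TCP) lies on the centre line of the jaws, within the pads' length; the fingertips stand 8 mm ahead of it and the grasp point (between the pads) lies 11 mm behind it (nose_length is the z of the fingertips in the tool frame, in m); z points along the fingers, y is the line along which they close (so a half turn about z gives the same grasp; the last joint's range is limited). The gripper opens to 88 mm and grips with 3 to 60 N. Pads are 20 mm wide; open, the fingers measure 115 mm over their backs; the gripper's body (75 mm by 178 mm) begins 61 mm behind the grasp point.
Start: joints at [-1.281, 0.423, 1.63, -0, 1.089, -0.019], TCP at [0.19, -0.595, 0.192] pointing down, gripper open.
Joint ranges: [-3, 3], [-0.9, 2.11], [0.09, 2.58], [-1.31, 4.45], [0.11, 2.69], [-2.54, 2.54]. Speed limits (rad/s): [2.39, 2.39, 3.01, 3.14, 3.14, 3.14].

## Interface

Orientations are given as a 3x3 rotation matrix whose columns are the frame's x, y, z axes.
In Python, from rig import * gives the robot as it stands.
- The arm moves only by the tool send_rows, never from a script. Its argument "targets" is a list of rows, each an object of numbers: "fingers": the opening, from 0 (shut) to 1 (fully open); "dx", "dy", "dz": the shift along the tool's x, y, z in mm; "wx", "wy", "wz": the turn, a rotation vector about the tool's x, y, z in rad. A call has exactly 8 rows; each row is the pose to reach, as a shift and turn from the pose commanded when the call began, along the tool's axes at that moment; what a row does not reach only later rows make up. A row lasts 1/10 s, in which the tool goes at most 50 mm and 8.59 degrees, less where a joint would pass 70% of its speed; a pose out of reach is approached as far as the arm can. A call with a gripper value outside its range is refused whole. The fingers move at their own pace and stop on an object; "force" is the grip in N (left out, the last holds). Time passes only in rows, so rows that repeat a pose let the fingers close, or fill a call up. It gives the time, the measured TCP pose, the force, the opening and the grip force at its end, in the units of the state.
- observe(): the state, without advancing time (a new reading comes with each control period).
- capture(name): name is "side" or "top"; returns the picture (480x640x3 uint8, blue, green, red); there is no depth.
- camera_info(name): a dict with "fx", "fy", "cx", "cy" (pixels), "origin" and "rotation" of the camera in the world. Camera axes: x right, y down, z forward; pixel columns grow to the right and rows downward; lengths in m; the calibration is good to about 2 mm. A picture is of the moment at which its call begins. camera_info takes no time and is no camera call.
- finish_job(): hands the job in; it is judged then, once.
The state is a dict: "t": time; "q": joint angles; "dq": joint speeds; "effort": joint torques, N m; "eef_pos": TCP position; "orientation": TCP orientation; "wrist_force": force on the tool from outside, world axes, zero at the start; "ft_torque": the same for the moment, N m; "grip_width": finger opening in m; "gripper_force": force on a finger pad.
Only numpy, scipy, OpenCV 4.12 (cv2) and the standard library are available. Lean on these libraries where they do the work, as an engineer would, in place of code of your own. Each camera call takes 0.05 s, during which the arm holds its last target. There are 200 camera calls.

## Task

Raise the lid of the blue dressing case by its bar until the folding stay at its side locks and holds it, easing off as soon as you feel the lid come to its limit so that the stay is not strained. Stand the small carton with the green top band upright in the case and let go of it, then unlock the stay by drawing its red release grip back towards the front of the case, and lower the lid gently, without letting it drop, until it is fully shut. Leave the other things where they stand.

Things in the scene. Friction and masses are not known exactly. Their poses are not given: they have to be found in the camera images.
- case: blue dressing case, fixed, 175 deep (x) x 200 wide (y) x 90 mm high, walls and floor 6 mm. Origin: centre of its underside; x points from its front (bar) to its back (hinge), z up. A pot stands inside at x +52, y +66 mm, flat packets lie at x +44, y -30; the front half, x -75 to 0, is free. Its right (-y) wall carries the folding stay, whose foot pin is 34 (+-7) mm up, 5 mm behind the centre
- case_hinge (a point): middle of the lid's hinge line, which runs along the case's y axis; 87.5 mm behind the case's centre and 94 mm above its underside
- lid_bar (a point): middle of the round steel bar at the lid's front edge: 10 mm thick, 100 mm long along the case's y axis, 220 mm from the hinge line in the plane of the lid; 40 mm clear between bar and lid edge. Pinched lightly by two fingers it can turn between them. The lid is a slab 179 x 204 x 8 mm, about 0.45 kg
- case_lid (a joint): opening angle of the lid, rad: 0 shut, growing as the bar rises and goes to the back. The stay stops and locks it somewhere between 1.22 and 1.55; where differs from start to start, as the stay's foot is clamped elsewhere on its slotted rail. Unlocked and let go, it may stay up above about 1.0 but falls shut from lower
- stay_knee (a joint): middle joint of the stay, rad: about 0 (+-0.2) with the lid shut, 2.383 dead straight (lid at its highest); a light spring then, as soon as the pull on the lid is eased, carries it over centre to its stop at 2.643: over 2.53 it is locked and bears the lid. To break it, draw the knee forward and up through straight (about 1 to 4 N); let go near straight, it may spring back to locked
- release_grip (a point): middle of the red release grip, a round sleeve 12 mm thick, 40 mm long along the case's y axis, 66 mm outside the right wall, on the stay's knee; pinch it from above. It moves on a circle of 81.7 mm radius about the foot pin: some 104 mm above the cart when locked, 55 mm when shut. The upper link, 81.7 mm, ends on the lid 90 mm from the hinge. Holding the grip steers the lid
- stay_stretch (a joint): stretch of the rubber-sprung upper link of the stay, m: + pulled long, - pushed short, 0 at rest; 20 N per mm. Over 2 mm either way damages it: pulling the bar about 8 mm (some 8 N) past the lid's limit, or pressing the lid down while the stay is locked
- green_pack: small upright carton of white card with a green band at the top, 31 (x) x 47 (y) x 72 mm high, light; origin at the centre of its underside. The one to put away
- purple_pack: the same carton with a purple band; leave it
- brown_bottle: brown bottle with white cap, 49 mm across, 122 mm high, origin at the centre of its underside; leave it
- tape: roll of beige tape, 104 mm across, 25 mm high, lying flat; leave it
- kitchen_timer: white timer with grey knob, 66 x 66 x 48 mm; leave it
Things that resemble listed ones, but are neither listed nor needed, are in the scene too. Leave any turquoise or yellow look-alike of the green_pack alone.

How it is judged:
On the way, in this order (a step that is already met when the one before it is completed fails the run):
1. the lid is up, held by the locked stay alone, not by the gripper (value of joint stay_knee above 2.53 rad and contact force between the fingers and case below 0.3 N), for 0.3 s.
2. the green-banded carton stands upright in the case, released, with the stay still locked (value of joint stay_knee above 2.53 rad and x of green_pack in the frame of case between -0.08 and 0.08 m and y of green_pack in the frame of case between -0.092 and 0.092 m and z of green_pack in the frame of case below 0.02 m and angle between green_pack's own z axis and vertical below 0.15 rad and contact force between the fingers and green_pack below 0.1 N), for 0.2 s.
At the end, for the whole second after the job is handed in: The lid is shut (within 0.04 rad) and the green-banded carton stands upright (within 0.15 rad) and still on the floor of the case (its underside within 20 mm of the case's) (value of joint case_lid below 0.04 rad and x of green_pack in the frame of case between -0.08 and 0.08 m and y of green_pack in the frame of case between -0.092 and 0.092 m and z of green_pack in the frame of case below 0.02 m and angle between green_pack's own z axis and vertical below 0.15 rad and linear speed of green_pack below 0.02 m/s); the robot touches nothing.
It fails at once if the lid is dropped or slammed (closing faster than 1.5 rad/s) (velocity of joint case_lid below -1.5 rad/s).
It fails at once if the stay is strained: stretched more than 2 mm (value of joint stay_stretch above 0.002 m).
It fails at once if the stay is strained: pushed short by more than 2 mm (value of joint stay_stretch below -0.002 m).
It fails at once if another thing is moved by more than 30 mm (distance of any of purple_pack, brown_bottle, tape, kitchen_timer from where it was at the start of the episode above 0.03 m).
It fails at once if another thing is tipped over (angle between any of purple_pack, brown_bottle's own z axis and vertical above 0.5 rad).
It also fails if it takes over 72 s, if anything falls off the work surface, if the arm or the gripper's body presses on something with over 40 N, if the wrist force passes 120 N, or if a joint passes its speed limit or range.

## Working session

There is one attempt and no reset: what is moved stays moved. The work goes in short steps, Python scripts to look and compute and a tool call to move; the robot and the scene stay as the last step left them, time stands still between calls to the robot, and variables do not carry over. Pictures are saved under pics/ and viewed, at most 10 in all, crops included, and the job is handed in when it is done.

Besides the shell and the picture viewer there is one more tool, called after "Emit:" by a JSON object that holds its "method" and its "body", one argument or row to a line. send_rows: Moves the arm, as the interface text tells. Its arguments: {"type":"object","properties":{"targets":{"type":"array","items":{"type":"object","properties":{"fingers":{"type":"number"},"dx":{"type":"number"},"dy":{"type":"number"},"dz":{"type":"number"},"wx":{"type":"number"},"wy":{"type":"number"},"wz":{"type":"number"}}}},"force":{"type":"number"}},"required":["targets"]}

```bash
ls; mkdir -p pics; python3 - <<'E'
from rig import *
import cv2
for n in("side","top"):
    im=capture(n); cv2.imwrite(f"pics/{n}0.png",im); print(n,camera_info(n))
s=observe(); print(s)
E
```

```text
pics
side {'fx': 512.4191744335244, 'fy': 512.4191744335244, 'cx': 328.7640417623642, 'cy': 232.72229012351977, 'origin': array([0.51193875, 0.95431404, 0.73220488]), 'rotation': array([[-0.9998518 ,  0.01535567, -0.00778381],
       [ 0.01509736,  0.56478929, -0.82509704],
       [-0.0082737 , -0.82509227, -0.56493742]])}
top {'fx': 625.1723604290794, 'fy': 625.1723604290794, 'cx': 320.67716368657534, 'cy': 234.0326587976317, 'origin': array([ 0.38276108, -0.0111766 ,  1.42426653]), 'rotation': array([[-0.02378221, -0.99352778,  0.11107187],
       [-0.99969561,  0.02436403,  0.0038837 ],
       [-0.00656472, -0.11094569, -0.99380479]])}
{'t': 0.1, 'q': array([-1.28101477e+00,  4.23752081e-01,  1.63059973e+00, -1.82338153e-05,
        1.08858176e+00, -1.90143291e-02]), 'dq': array([ 0.00108716, -0.00296889, -0.00078808, -0.00167344, -0.00085807,
        0.00089149]), 'effort': array([ 3.28824080e-04, -5.45614457e+01, -2.74324912e+01,  6.45806990e-02,
        1.88702450e-02, -9.89460204e-06]), 'eef_pos': array([ 0.1898035 , -0.59492426,  0.19179259]), 'orientation': array([[ 9.52697634e-01,  3.03919494e-01, -3.98638229e-04],
       [ 3.03919755e-01, -9.52696774e-01,  1.28039201e-03],
       [ 9.35473638e-06, -1.34098047e-03, -9.99999101e-01]]), 'wrist_force': array([0.38885102, 0.07660672, 0.6518905 ]), 'ft_torque': array([-0.0049781 ,  0.00577074,  0.01349113]), 'gripper_force': 0.0, 'grip_width': 0.08746631385877955}
```

View pics/side0.png

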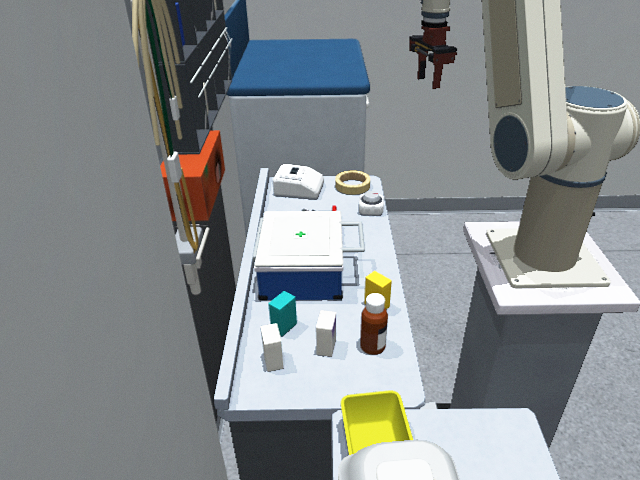

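View pics/top0.png

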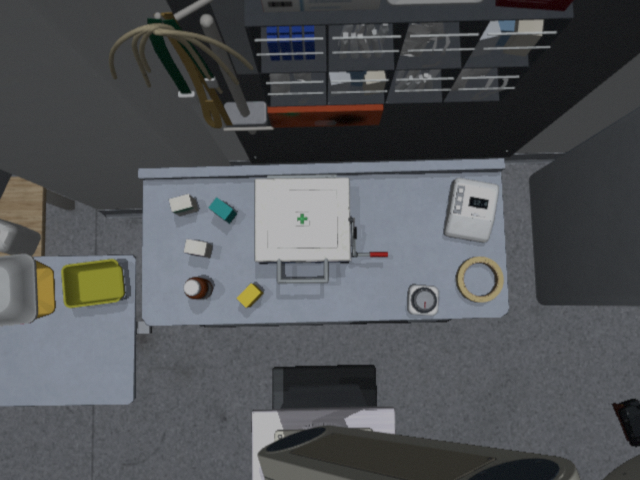

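```bash
python3 - <<'E'
import cv2,numpy as np
s=cv2.imread("pics/side0.png");t=cv2.imread("pics/top0.png")
a=cv2.resize(s[280:380,235:395],(640,400),interpolation=cv2.INTER_CUBIC)[:, :400]
b=cv2.resize(t[180:310,160:270],None,fx=3.6,fy=3.6,interpolation=cv2.INTER_CUBIC)[:300]
c=cv2.resize(t[165:315,240:400],None,fx=3.7,fy=3.7)[:,:]
h=600
o=np.zeros((600,800,3),np.uint8)
a=cv2.resize(s[285:380,250:350],(400,380),interpolation=cv2.INTER_CUBIC);o[:300,:400]=a[80:380]
b=cv2.resize(t[185:260,160:260],(400,300),interpolation=cv2.INTER_CUBIC);o[:300,400:]=b
c=cv2.resize(t[170:290,245:395],(400,300)[:2] if 0 else (375,300));o[300:,:375]=c
d=cv2.resize(s[195:305,250:375],(341,300));o[300:,400:741]=d
cv2.imwrite("pics/z1.png",o)
E
```

```text
(no output)
```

View pics/z1.png

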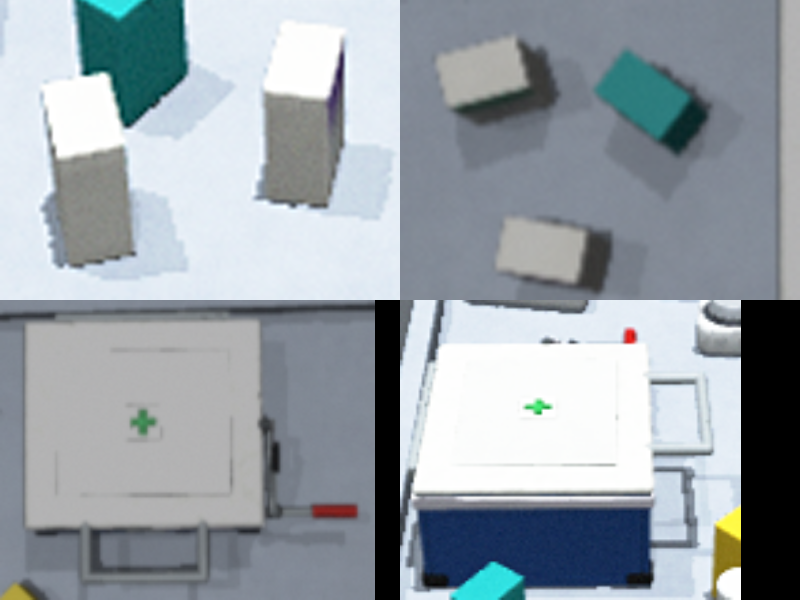

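Both white cartons stand left of the case. The green-banded one is the back one, at top (181,204) and side (272,347). The other, at top (197,247), shows purple. The case cross is at top (302,219), the bar at top rows 278-282, and the red grip at top (379,254).

```bash
cat > h.py <<'E'
import numpy as np,cv2
from rig import *
def ray(n,p):
    c=camera_info(n);d=np.array([(p[0]-c['cx'])/c['fx'],(p[1]-c['cy'])/c['fy'],1.])
    d=c['rotation']@d;return c['origin'],d/np.linalg.norm(d)
def plane(n,p,z):
    o,d=ray(n,p);return o+d*(z-o[2])/d[2]
def tri(pt,ps):
    o,d=ray('top',pt);o2,e=ray('side',ps)
    s=np.linalg.lstsq(np.c_[d,-e],o2-o,rcond=None)[0]
    a,b=o+s[0]*d,o2+s[1]*e;return (a+b)/2,np.linalg.norm(a-b)
def blobs(m,x0,y0,x1,y1,amin=15):
    mm=np.zeros_like(m);mm[y0:y1,x0:x1]=m[y0:y1,x0:x1]
    k,l,st,ce=cv2.connectedComponentsWithStats(mm)
    return [(st[i].tolist(),ce[i].round(1),cv2.minAreaRect(np.argwhere(l==i)[:,::-1].astype(np.float32))) for i in range(1,k) if st[i,4]>=amin]
E
python3 - <<'E'
from h import *
np.set_printoptions(precision=4,suppress=True)
t=cv2.imread("pics/top0.png");s=cv2.imread("pics/side0.png")
ht=cv2.cvtColor(t,40);hs=cv2.cvtColor(s,40)
w=lambda h,v,sat:((h[...,1]<sat)&(h[...,2]>v)).astype(np.uint8)
for v in(125,140):
  print('top white');[print(b) for b in blobs(w(ht,v,32),140,175,400,290,80)]
print('side white');[print(b) for b in blobs(w(hs,238,12),250,200,375,380,80)]
g=lambda h:((abs(h[...,0].astype(int)-60)<15)&(h[...,1]>110)).astype(np.uint8)
r=lambda h:(((h[...,0]<6)|(h[...,0]>174))&(h[...,1]>150)).astype(np.uint8)
print(blobs(g(ht),280,200,320,240,5),blobs(g(hs),280,220,320,250,5))
print(blobs(r(ht),355,240,400,270,5),blobs(r(hs),300,190,350,225,3))
for p in[(181,204),(197,247)]:print(t[p[1]-1:p[1]+2,p[0]-1:p[0]+2].mean((0,1)),)
print('bg',t[230,150],'lid',t[190,300],s[300,268+2],s[300,330],s[333,271])
E
```

```text
top white
([254, 175, 100, 107, 8170], array([302.1, 219.3]), ((303.4388122558594, 227.95603942871094), (98.0789566040039, 106.68324279785156), 0.7073193788528442))
([168, 190, 24, 24, 333], array([179.2, 201.7]), ((179.1670379638672, 199.6915283203125), (19.726638793945312, 24.209964752197266), 70.70995330810547))
([182, 238, 24, 18, 333], array([193.9, 246.5]), ((193.6603546142578, 246.27413940429688), (22.842866897583008, 16.55961036682129), 3.3664605617523193))
([182, 275, 17, 15, 154], array([190.1, 284.3]), ((190.0, 282.0), (14.0, 16.0), 90.0))
top white
([255, 177, 95, 84, 7695], array([301.7, 218.8]), ((302.0, 218.5), (83.0, 94.0), 90.0))
([168, 190, 23, 24, 316], array([179.1, 201.5]), ((178.7963409423828, 199.73292541503906), (19.507659912109375, 23.80428123474121), 69.775146484375))
([182, 238, 24, 17, 305], array([193.6, 246.4]), ((193.5, 246.0), (16.0, 23.0), 90.0))
([182, 280, 17, 10, 130], array([190.2, 285.3]), ((190.0, 284.5), (9.0, 16.0), 90.0))
side white
([255, 210, 88, 55, 4298], array([299.9, 237.9]), ((298.5, 237.0), (54.0, 87.0), 90.0))
([366, 293, 9, 12, 81],
[... 335 characters left out ...]
756835938), 77.00537872314453))
[([298, 215, 9, 8, 30], array([301.8, 218.4]), ((301.760009765625, 218.3200225830078), (6.40000057220459, 5.600000381469727), 36.869895935058594))] [([296, 232, 9, 5, 21], array([300.3, 233.9]), ((300.10003662109375, 234.20004272460938), (4.0249223709106445, 7.155416965484619), 63.43495178222656))]
[([371, 252, 17, 5, 55], array([379. , 254.1]), ((378.9911804199219, 254.38528442382812), (3.988218307495117, 16.029569625854492), 85.60128784179688))] [([333, 206, 3, 5, 15], array([334., 208.]), ((334.0, 208.0), (4.0, 2.0), 90.0))]
[170.3333 174.7778 175.    ]
[173.8889 178.     178.2222]
bg [148 136 129] lid [167 166 167] [101  84  90] [108  95  90] [253 254 253]
```

```bash
python3 - <<'E'
from h import *
np.set_printoptions(precision=4,suppress=True)
t=cv2.imread("pics/top0.png");s=cv2.imread("pics/side0.png")
ht=cv2.cvtColor(t,40);hs=cv2.cvtColor(s,40)
k=np.ones((4,4),np.uint8)
m=cv2.morphologyEx(((ht[...,1]<20)&(ht[...,2]>150)).astype(np.uint8),cv2.MORPH_OPEN,k)
bt=blobs(m,165,185,215,260,80);[print(b) for b in bt]
for b,ps in zip(bt,[(270.3,333.2),(325.5,319.1)]):
  print('pack top',tri(b[1],ps)); c=cv2.boxPoints(b[2]); P=np.array([plane('top',q,.072) for q in c])
  e=np.diff(np.r_[P,P[:1]],axis=0)[:,:2];print(np.hypot(*e.T),np.degrees(np.arctan2(e[:,1],e[:,0])),P.mean(0))
print('cross',tri((301.8,218.4),(300.3,233.9)))
# lid edges in top at z=.098
P=[plane('top',q,.098) for q in [(254.5,177),(350,177),(254.5,262),(350,262)]];print(np.array(P))
# straight edge fits: left/right side of lid
lm=((ht[...,1]<25)&(ht[...,2]>150))
for r0 in(185,200,220,240,255):
  c=np.flatnonzero(lm[r0,245:360])+245;print(r0,c[0],c[-1],end=' ')
for c0 in(262,275,300,325,345):
  r=np.flatnonzero(lm[170:268,c0])+170;print('c',c0,r[0],r[-1],end=' ')
print()
# bar rows
g=cv2.cvtColor(t,6)
for c0 in(285,303,320):print('bar col',c0,g[264:290,c0])
print('row 279',g[280,272:334]);
gs=cv2.cvtColor(s,6);
for r in(228,236,244):print('side',r,gs[r,343:370])
print('side col',gs[215:258,361])
for z in(.06,):print('red',plane('top',(379,254.1),z),tri((379,254.1),(334,208)))
E
```

```text
([170, 195, 22, 17, 267], array([180.5, 203. ]), ((180.50001525878906, 203.00003051757812), (12.854386329650879, 20.372989654541016), 75.96376037597656))
([185, 240, 22, 16, 264], array([195.5, 247.6]), ((195.6923065185547, 247.53846740722656), (20.39607810974121, 13.335897445678711), 11.309932708740234))
pack top (array([0.6111, 0.3003, 0.0692]), np.float64(0.0014479611947434477))
[0.0445 0.0287 0.0444 0.0287] [ -77.1466 -166.2322  102.8284   13.97  ] [0.6099 0.2996 0.072 ]
pack top (array([0.5121, 0.2673, 0.0696]), np.float64(0.0019204393942829027))
[0.029  0.0447 0.029  0.0446] [ -11.3163 -102.7004  168.4805   77.334 ] [0.511  0.2665 0.072 ]
cross (array([0.5653, 0.0336, 0.0998]), np.float64(9.833202259959871e-05))
[[ 0.6583  0.1338  0.098 ]
 [ 0.6531 -0.0721  0.098 ]
 [ 0.4746  0.1361  0.098 ]
 [ 0.4697 -0.0668  0.098 ]]
185 256 348 200 255 348 220 255 347 240 255 349 255 255 349 c 262 179 260 c 275 179 260 c 300 179 259 c 325 178 258 c 345 178 259 
bar col 285 [ 96 104 109 109 109 109 108 107 108 108  92  72  67  65  72  98 126 121
  98 105 123 135 135 137 135 135]
bar col 303 [
[... 432 characters left out ...]
133 131 133 133 134
 133 113  97 126 134 134 136 135]
side 228 [209 211 230 234 234 235 234 236 236 235 233 234 234 236 238 184 200 227
 223 192 231 236 235 234 234 235 236]
side 236 [208 226 233 234 233 233 233 236 235 234 234 236 235 235 234 236 189 208
 229 221 198 229 237 236 235 235 233]
side 244 [210 214 232 236 236 236 235 236 235 236 234 234 234 236 236 235 213 189
 218 232 217 189 230 237 236 236 235]
side col [137 228 233 232 231 233 223 211 212 213 219 222 225 223 228 230 230 230
 230 229 231 229 229 229 229 226 224 218 223 218 216 211 218 236 214 148
  76 209 224 219 218 220 220]
red [ 0.488  -0.1323  0.06  ] (array([ 0.4879, -0.1321,  0.0626]), np.float64(0.0002807588277944508))
```

```bash
cat >> h.py <<'E'
from scipy.spatial.transform import Rotation as Ro
def Rt(yawx,tilt=0):
    "tool down, tool x at yawx deg, then tilted so tool z leans to +y_tool by tilt rad"
    a=np.radians(yawx);x=np.array([np.cos(a),np.sin(a),0]);z=np.array([0,0,-1.]);y=np.cross(z,x)
    return Ro.from_rotvec(-tilt*x).as_matrix()@np.c_[x,y,z]
def go(P,R,grasp=False):
    s=observe();Rc=s['orientation'];P=np.array(P,float)
    if grasp:P=P+R[:,2]*.011
    d=Rc.T@(P-s['eef_pos'])*1000;w=Ro.from_matrix(Rc.T@R).as_rotvec()
    print('d',d.round(1),'w',w.round(3))
E
python3 - <<'E'
from h import *
np.set_printoptions(precision=4,suppress=True)
print('bar',plane('top',(302.7,280.3),.094),tri((302.7,280.3),(361.3,236)))
for r in(160,176):print('wall',r,plane('top',(300,r),0)[:1])
print(Rt(90,.3)[:,2])
go([.434,.034,.20],Rt(90))
E
```

```text
bar [0.4335 0.0345 0.094 ] (array([0.4329, 0.0347, 0.0926]), np.float64(0.001405769167744866))
wall 160 [0.7162]
wall 176 [0.6784]
[ 0.2955 -0.     -0.9553]
d [ 423.8 -525.    -7.5] w [-0.001 -0.001 -1.262]
```

Emit:
{"method": "send_rows", "body": {
  "targets": [
    {"dx":424,"dy":-525,"dz":-8,"wz":-1.262,"fingers":0.45},
    {"dx":424,"dy":-525,"dz":-8,"wz":-1.262,"fingers":0.45},
    {"dx":424,"dy":-525,"dz":-8,"wz":-1.262,"fingers":0.45},
    {"dx":424,"dy":-525,"dz":-8,"wz":-1.262,"fingers":0.45},
    {"dx":424,"dy":-525,"dz":-8,"wz":-1.262,"fingers":0.45},
    {"dx":424,"dy":-525,"dz":-8,"wz":-1.262,"fingers":0.45},
    {"dx":424,"dy":-525,"dz":-8,"wz":-1.262,"fingers":0.45},
    {"dx":424,"dy":-525,"dz":-8,"wz":-1.262,"fingers":0.45}
  ],
  "force": 6
}}

```text
invalid input
```

```bash
python3 -c "
from h import *
go([.434,.034,.094],Rt(90),True);s=observe();print(s['eef_pos'])"
```

```text
d [ 423.8 -524.8  109.5] w [-1.000e-03 -1.000e-03 -1.262e+00]
[ 0.1898035  -0.59492426  0.19179259]
```

Emit:
{"method": "send_rows", "body": {
  "targets": [
    {"dx":424,"dy":-525,"dz":-8,"wx":0,"wy":0,"wz":-1.262,"fingers":0.45},
    {"dx":424,"dy":-525,"dz":-8,"wx":0,"wy":0,"wz":-1.262,"fingers":0.45},
    {"dx":424,"dy":-525,"dz":-8,"wx":0,"wy":0,"wz":-1.262,"fingers":0.45},
    {"dx":424,"dy":-525,"dz":-8,"wx":0,"wy":0,"wz":-1.262,"fingers":0.45},
    {"dx":424,"dy":-525,"dz":-8,"wx":0,"wy":0,"wz":-1.262,"fingers":0.45},
    {"dx":424,"dy":-525,"dz":-8,"wx":0,"wy":0,"wz":-1.262,"fingers":0.45},
    {"dx":424,"dy":-525,"dz":-8,"wx":0,"wy":0,"wz":-1.262,"fingers":0.45},
    {"dx":424,"dy":-525,"dz":-8,"wx":0,"wy":0,"wz":-1.262,"fingers":0.45}
  ],
  "force": 6
}}

```text
t: 0.9
eef_pos: [0.3349, -0.2207, 0.1972]
orientation: [[0.056, 0.998, 0.0], [0.998, -0.056, -0.0], [-0.0, 0.0, -1.0]]
wrist_force: [0.9, -0.3, 0.1]
grip_width: 0.0394
gripper_force: 0.0
```

```bash
python3 -c "
from h import *
go([.434,.034,.094],Rt(90),True);s=observe();print(s['eef_pos'])"
```

```text
d [259.9  84.5 114.2] w [ 0.     0.    -0.056]
[ 0.3349304  -0.2207072   0.19723695]
```

Emit:
{"method": "send_rows", "body": {
  "targets": [
    {"dx":260,"dy":85,"dz":0,"wx":0,"wy":0,"wz":-0.056,"fingers":0.45},
    {"dx":260,"dy":85,"dz":0,"wx":0,"wy":0,"wz":-0.056,"fingers":0.45},
    {"dx":260,"dy":85,"dz":0,"wx":0,"wy":0,"wz":-0.056,"fingers":0.45},
    {"dx":260,"dy":85,"dz":0,"wx":0,"wy":0,"wz":-0.056,"fingers":0.45},
    {"dx":260,"dy":85,"dz":0,"wx":0,"wy":0,"wz":-0.056,"fingers":0.45},
    {"dx":260,"dy":85,"dz":0,"wx":0,"wy":0,"wz":-0.056,"fingers":0.45},
    {"dx":260,"dy":85,"dz":30,"wx":0,"wy":0,"wz":-0.056,"fingers":0.45},
    {"dx":260,"dy":85,"dz":60,"wx":0,"wy":0,"wz":-0.056,"fingers":0.45}
  ]
}}

```text
t: 1.7
eef_pos: [0.4367, 0.0328, 0.137]
orientation: [[0.004, 1.0, 0.002], [1.0, -0.004, 0.0], [0.0, 0.002, -1.0]]
wrist_force: [-0.1, 0.4, -0.7]
grip_width: 0.0396
gripper_force: 0.0
```

```bash
python3 -c "
from h import *
go([.434,.034,.094],Rt(90),True);s=observe();print(s['eef_pos'])
a=cv2.resize(capture('side')[150:310,240:400],(600,600));cv2.imwrite('pics/b1.png',a)"
```

```text
d [ 1.2 -2.8 54. ] w [ 0.002 -0.    -0.004]
[0.43668726 0.03277813 0.13698628]
```

View pics/b1.png

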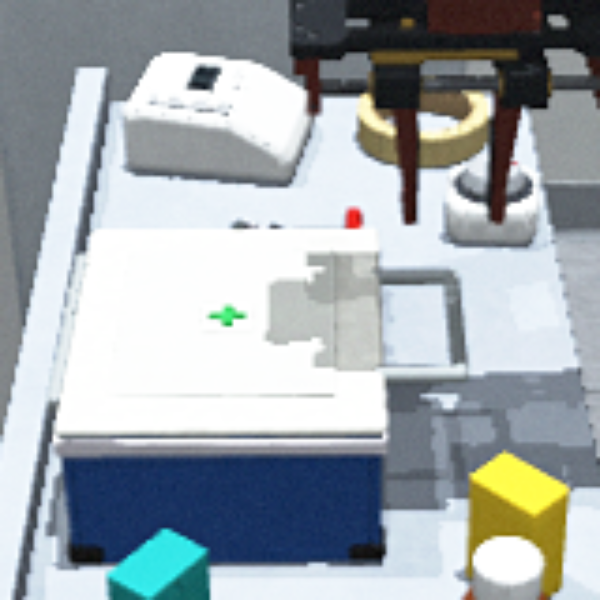

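The open fingers hover at crop (410,215) and (500,215), one each side of the bar at column 460, so the alignment is good. Descending and closing.

Emit:
{"method": "send_rows", "body": {
  "targets": [
    {"dx":1,"dy":-3,"dz":25,"wx":0.002,"wy":0,"wz":-0.004,"fingers":0.45},
    {"dx":1,"dy":-3,"dz":54,"wx":0.002,"wy":0,"wz":-0.004,"fingers":0.45},
    {"dx":1,"dy":-3,"dz":54,"wx":0.002,"wy":0,"wz":-0.004,"fingers":0.45},
    {"dx":1,"dy":-3,"dz":54,"wx":0.002,"wy":0,"wz":-0.004,"fingers":0},
    {"dx":1,"dy":-3,"dz":54,"wx":0.002,"wy":0,"wz":-0.004,"fingers":0},
    {"dx":1,"dy":-3,"dz":54,"wx":0.002,"wy":0,"wz":-0.004,"fingers":0},
    {"dx":1,"dy":-3,"dz":54,"wx":0.002,"wy":0,"wz":-0.004,"fingers":0},
    {"dx":1,"dy":-3,"dz":54,"wx":0.002,"wy":0,"wz":-0.004,"fingers":0}
  ],
  "force": 8
}}

```text
t: 2.55
eef_pos: [0.4332, 0.0327, 0.0839]
orientation: [[0.002, 1.0, -0.001], [1.0, -0.002, 0.0], [0.0, -0.001, -1.0]]
wrist_force: [0.5, -0.6, -0.5]
grip_width: 0.0029
gripper_force: 0.0
```

```bash
python3 -c "
from h import *
a=cv2.resize(capture('side')[180:280,300:400],(500,500));b=cv2.resize(capture('top')[220:320,250:310+40],(300,300));o=np.zeros((500,800,3),np.uint8);o[:,:500]=a;o[:300,500:]=b;cv2.imwrite('pics/b2.png',o);print(observe()['grip_width'])"
```

```text
0.0005221803044674209
```

View pics/b2.png

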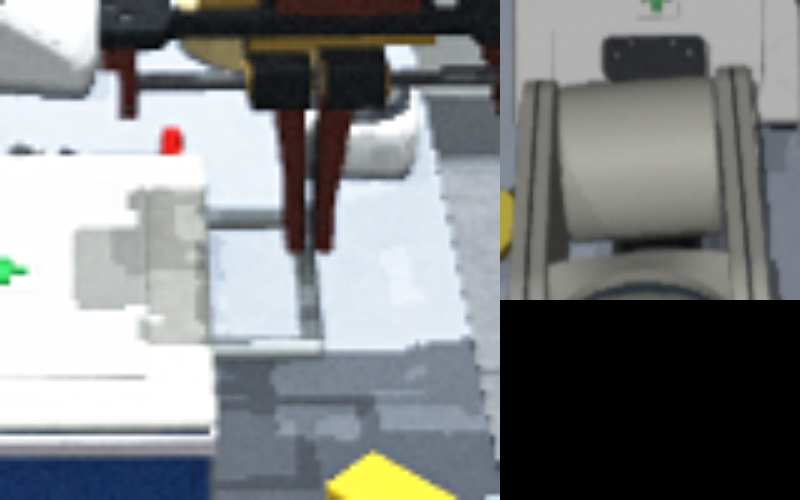

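Side crop: the shut fingertips end at (310,250), i.e. full image (362,230), visibly above the bar. By calibration they should be at row 242, so the tips are about 30 mm higher than the tool frame suggests. Checking.

```bash
python3 -c "
import rig
print([n for n in dir(rig) if n[0]!='_'], getattr(rig,'nose_length',None))
from h import *
def proj(n,P):
    c=camera_info(n);v=c['rotation'].T@(np.array(P)-c['origin']);return [c['fx']*v[0]/v[2]+c['cx'],c['fy']*v[1]/v[2]+c['cy']]
for z in (.076,.095,.105,.115):print(z,proj('side',[.433,.033,z]))
for y in (-.016,.085):print(y,proj('side',[.433,y,.094]))
"
```

```text
['PlanningError', 'camera_info', 'capture', 'finish_job', 'nose_length', 'observe'] 0.008
0.076 [np.float64(360.6670476499231), np.float64(241.7203382692227)]
0.095 [np.float64(360.9007161754011), np.float64(234.63905132205787)]
0.105 [np.float64(361.0255064659778), np.float64(230.85730170907183)]
0.115 [np.float64(361.151567610215), np.float64(227.03703908103617)]
-0.016 [np.float64(359.44408061975946), np.float64(222.72886637100973)]
0.085 [np.float64(362.5393882121775), np.float64(249.06115431883865)]
```

```bash
python3 -c "
from h import *
def proj(n,P):
    c=camera_info(n);v=c['rotation'].T@(np.array(P)-c['origin']);return np.round([c['fx']*v[0]/v[2]+c['cx'],c['fy']*v[1]/v[2]+c['cy']],1)
for z in (.184,.2,.214,.3):print(z,proj('side',[.19,-.595,z]),proj('top',[.19,-.595,z]))
R=observe()['orientation']
o=np.zeros((480,800,3),np.uint8)
t=cv2.imread('pics/top0.png');s=cv2.imread('pics/side0.png')
o[:,:400]=cv2.resize(s[20:100,396:463],(400,480));o[:,400:]=cv2.resize(t[370:480,548:640],(400,480));cv2.imwrite('pics/b3.png',o)
"
```

```text
0.184 [426.4  94.9] [629.1 396.9]
0.2 [426.9  89.9] [633.1 398.1]
0.214 [427.4  85.4] [636.8 399.2]
0.3 [430.3  56.9] [661.2 406.7]
```

View pics/b3.png

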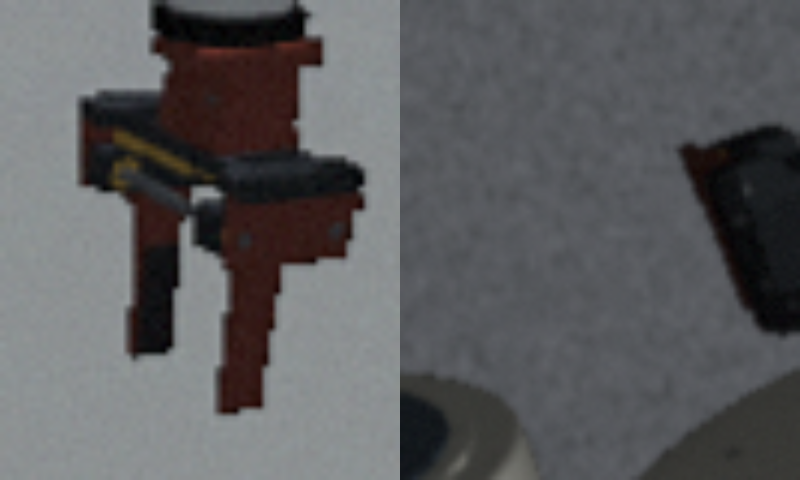

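Lateral position agrees with the views, but in all three pictures the tips appear about 31 mm higher than stated. I'll tilt the tool in the air to see whether the offset lies along the tool or in world z, by measuring the tip pixels.

```bash
cat >> h.py <<'E'
OFF=-.042 # grasp point in tool z (measured)
def gog(G,R):
    go(np.array(G)+R[:,2]*(-OFF),R)
def proj(n,P):
    c=camera_info(n);v=c['rotation'].T@(np.array(P)-c['origin']);return np.round([c['fx']*v[0]/v[2]+c['cx'],c['fy']*v[1]/v[2]+c['cy']],1)
def tips(im):
    h=cv2.cvtColor(im,40);m=(((h[...,0]<12)|(h[...,0]>172))&(h[...,1]>90)&(h[...,2]<130)&(h[...,2]>20)).astype(np.uint8)
    for b in blobs(m,330,60,460,300,25):
        x,y,w,hh,a=b[0];rows=np.flatnonzero(m[y+hh-2,x:x+w])+x;print('blob',b[0],'bottom',rows.min(),rows.max(),y+hh)
E
python3 -c "
from h import *
tips(capture('side'))
gog([.434,.034,.169],Rt(90,.5))"
```

```text
blob [354, 155, 31, 29, 588] bottom 355 383 184
blob [397, 189, 10, 14, 73] bottom 400 400 203
blob [362, 199, 8, 32, 127] bottom 362 365 231
blob [356, 202, 6, 29, 113] bottom 359 360 231
d [  1.4  21.2 -48.7] w [-0.502  0.    -0.002]
```

Emit:
{"method": "send_rows", "body": {
  "targets": [
    {"dx":1,"dy":0,"dz":-25,"wx":0,"wy":0,"wz":0,"fingers":0},
    {"dx":1,"dy":0,"dz":-49,"wx":0,"wy":0,"wz":0,"fingers":0},
    {"dx":1,"dy":21,"dz":-49,"wx":-0.5,"wy":0,"wz":-0.002,"fingers":0},
    {"dx":1,"dy":21,"dz":-49,"wx":-0.5,"wy":0,"wz":-0.002,"fingers":0},
    {"dx":1,"dy":21,"dz":-49,"wx":-0.5,"wy":0,"wz":-0.002,"fingers":0},
    {"dx":1,"dy":21,"dz":-49,"wx":-0.5,"wy":0,"wz":-0.002,"fingers":0},
    {"dx":1,"dy":21,"dz":-49,"wx":-0.5,"wy":0,"wz":-0.002,"fingers":0},
    {"dx":1,"dy":21,"dz":-49,"wx":-0.5,"wy":0,"wz":-0.002,"fingers":0}
  ]
}}

```text
t: 3.5
eef_pos: [0.4545, 0.0336, 0.1325]
orientation: [[0.0, 0.879, 0.477], [1.0, 0.0, -0.001], [-0.001, 0.477, -0.879]]
wrist_force: [0.7, 0.7, 0.4]
grip_width: 0.0006
gripper_force: 0.0
```

```bash
python3 -c "
from h import *
s=observe();R=s['orientation'];p=s['eef_pos'];print(p,R[:,2])
tips(capture('side'))
print('tool hyp',proj('side',p-.023*R[:,2]),'world hyp',proj('side',p+.008*R[:,2]+[0,0,.031]))"
```

```text
[0.45448424 0.03357245 0.13247327] [ 4.77089057e-01 -7.65205353e-04 -8.78854622e-01]
blob [344, 145, 12, 27, 134] bottom 345 345 172
blob [381, 144, 40, 33, 698] bottom 404 409 177
blob [356, 182, 28, 32, 373] bottom 360 363 214
blob [407, 185, 18, 19, 140] bottom 412 414 204
tool hyp [356.7 212.5] world hyp [349.8 211.1]
```

The observed tip near (359,214) matches the along-the-tool hypothesis (357,213). So the fingertips lie about 23 mm behind the reported TCP, and I'll use a grasp point 42 mm behind it.

```bash
python3 -c "
from h import *
gog([.434,.034,.15],Rt(90));gog([.434,.034,.094],Rt(90))"
```

```text
d [  0.4 -30.6  11.6] w [ 0.498  0.001 -0.   ]
d [  0.4 -57.4  60.8] w [ 0.498  0.001 -0.   ]
```

Emit:
{"method": "send_rows", "body": {
  "targets": [
    {"dx":0,"dy":-10,"dz":4,"wx":0.15,"wy":0,"wz":0,"fingers":0.45},
    {"dx":0,"dy":-20,"dz":8,"wx":0.3,"wy":0,"wz":0,"fingers":0.45},
    {"dx":0,"dy":-31,"dz":12,"wx":0.45,"wy":0,"wz":0,"fingers":0.45},
    {"dx":0,"dy":-31,"dz":12,"wx":0.498,"wy":0,"wz":0,"fingers":0.45},
    {"dx":0,"dy":-31,"dz":12,"wx":0.498,"wy":0,"wz":0,"fingers":0.45},
    {"dx":0,"dy":-47,"dz":42,"wx":0.498,"wy":0,"wz":0,"fingers":0.45},
    {"dx":0,"dy":-57,"dz":61,"wx":0.498,"wy":0,"wz":0,"fingers":0.45},
    {"dx":0,"dy":-57,"dz":61,"wx":0.498,"wy":0,"wz":0,"fingers":0.45}
  ]
}}

```text
t: 4.35
eef_pos: [0.431, 0.0337, 0.0496]
orientation: [[0.0, 1.0, -0.004], [1.0, -0.0, 0.0], [0.0, -0.004, -1.0]]
wrist_force: [0.0, -0.3, -0.7]
grip_width: 0.0396
gripper_force: 0.0
```

Emit:
{"method": "send_rows", "body": {
  "targets": [
    {"dx":0,"dy":0,"dz":0,"wx":0,"wy":0,"wz":0,"fingers":0},
    {"dx":0,"dy":0,"dz":0,"wx":0,"wy":0,"wz":0,"fingers":0},
    {"dx":0,"dy":0,"dz":0,"wx":0,"wy":0,"wz":0,"fingers":0},
    {"dx":0,"dy":0,"dz":0,"wx":0,"wy":0,"wz":0,"fingers":0},
    {"dx":0,"dy":0,"dz":0,"wx":0,"wy":0,"wz":0,"fingers":0},
    {"dx":0,"dy":0,"dz":0,"wx":0,"wy":0,"wz":0,"fingers":0},
    {"dx":0,"dy":0,"dz":0,"wx":0,"wy":0,"wz":0,"fingers":0},
    {"dx":0,"dy":0,"dz":0,"wx":0,"wy":0,"wz":0,"fingers":0}
  ],
  "force": 8
}}

```text
t: 5.15
eef_pos: [0.4329, 0.0336, 0.052]
orientation: [[0.0, 1.0, 0.0], [1.0, -0.0, -0.0], [-0.0, 0.0, -1.0]]
wrist_force: [-3.1, -1.1, 8.4]
grip_width: 0.0098
gripper_force: 8.0
```

```bash
cat >> h.py <<'E'
HX,HZ,RB=.654,.094,.220
def nom(th,k=.6):
    R=Rt(90,k*th);G=np.array([HX-RB*np.cos(th),.034,HZ+RB*np.sin(th)])
    return G-OFF*R[:,2],R
def arc(t0,ths,k=.6):
    P0,R0=nom(t0,k)
    for th in ths:
        P,R=nom(th,k);d=R0.T@(P-P0)*1000;print(round(th,3),'dy %.1f dz %.1f wx %.3f'%(d[1],d[2],Ro.from_matrix(R0.T@R).as_rotvec()[0]))
E
python3 -c "
from h import *
arc(0,np.arange(1,9)*.05);arc(.4,.4+np.arange(1,9)*.05);arc(.8,.8+np.arange(1,9)*.04)"
```

```text
0.05 dy 1.5 dz -11.0 wx -0.030
0.1 dy 3.6 dz -22.0 wx -0.060
0.15 dy 6.2 dz -33.0 wx -0.090
0.2 dy 9.4 dz -44.0 wx -0.120
0.25 dy 13.1 dz -54.9 wx -0.150
0.3 dy 17.3 dz -65.7 wx -0.180
0.35 dy 22.1 dz -76.4 wx -0.210
0.4 dy 27.4 dz -86.9 wx -0.240
0.45 dy 8.0 dz -8.7 wx -0.030
0.5 dy 16.5 dz -17.0 wx -0.060
0.55 dy 25.4 dz -25.1 wx -0.090
0.6 dy 34.6 dz -32.7 wx -0.120
0.65 dy 44.3 dz -40.0 wx -0.150
0.7 dy 54.2 dz -47.0 wx -0.180
0.75 dy 64.5 dz -53.5 wx -0.210
0.8 dy 75.1 dz -59.5 wx -0.240
0.84 dy 9.5 dz -2.4 wx -0.024
0.88 dy 19.1 dz -4.4 wx -0.048
0.92 dy 28.7 dz -6.1 wx -0.072
0.96 dy 38.4 dz -7.6 wx -0.096
1.0 dy 48.2 dz -8.6 wx -0.120
1.04 dy 57.9 dz -9.4 wx -0.144
1.08 dy 67.7 dz -9.8 wx -0.168
1.12 dy 77.5 dz -9.9 wx -0.192
```

Emit:
{"method": "send_rows", "body": {
  "targets": [
    {"dx":0,"dy":1.5,"dz":-11,"wx":-0.03,"wy":0,"wz":0,"fingers":0},
    {"dx":0,"dy":3.6,"dz":-22,"wx":-0.06,"wy":0,"wz":0,"fingers":0},
    {"dx":0,"dy":6.2,"dz":-33,"wx":-0.09,"wy":0,"wz":0,"fingers":0},
    {"dx":0,"dy":9.4,"dz":-44,"wx":-0.12,"wy":0,"wz":0,"fingers":0},
    {"dx":0,"dy":13,"dz":-55,"wx":-0.15,"wy":0,"wz":0,"fingers":0},
    {"dx":0,"dy":17.3,"dz":-65.7,"wx":-0.18,"wy":0,"wz":0,"fingers":0},
    {"dx":0,"dy":22,"dz":-76.4,"wx":-0.21,"wy":0,"wz":0,"fingers":0},
    {"dx":0,"dy":27.4,"dz":-87,"wx":-0.24,"wy":0,"wz":0,"fingers":0}
  ]
}}

```text
t: 5.95
eef_pos: [0.458, 0.0334, 0.1382]
orientation: [[0.0, 0.972, 0.235], [1.0, 0.0, -0.001], [-0.001, 0.235, -0.972]]
wrist_force: [-8.2, -1.0, 0.4]
grip_width: 0.0098
gripper_force: 8.0
```

Emit:
{"method": "send_rows", "body": {
  "targets": [
    {"dx":0,"dy":8,"dz":-8.7,"wx":-0.03,"wy":0,"wz":0,"fingers":0},
    {"dx":0,"dy":16.5,"dz":-17,"wx":-0.06,"wy":0,"wz":0,"fingers":0},
    {"dx":0,"dy":25.4,"dz":-25,"wx":-0.09,"wy":0,"wz":0,"fingers":0},
    {"dx":0,"dy":34.6,"dz":-32.7,"wx":-0.12,"wy":0,"wz":0,"fingers":0},
    {"dx":0,"dy":44.3,"dz":-40,"wx":-0.15,"wy":0,"wz":0,"fingers":0},
    {"dx":0,"dy":54.2,"dz":-47,"wx":-0.18,"wy":0,"wz":0,"fingers":0},
    {"dx":0,"dy":64.5,"dz":-53.5,"wx":-0.21,"wy":0,"wz":0,"fingers":0},
    {"dx":0,"dy":75.1,"dz":-59.5,"wx":-0.24,"wy":0,"wz":0,"fingers":0}
  ]
}}

```text
t: 6.75
eef_pos: [0.5181, 0.0334, 0.2146]
orientation: [[0.0, 0.887, 0.462], [1.0, 0.0, -0.001], [-0.001, 0.462, -0.887]]
wrist_force: [-7.4, -3.0, 4.6]
grip_width: 0.0097
gripper_force: 8.0
```

```bash
python3 -c "
from h import *
s=observe();R=s['orientation'];g=s['eef_pos']+OFF*R[:,2];P,_=nom(.8);print(g,(s['eef_pos']-P)*1000,np.hypot(g[0]-HX,g[2]-HZ),np.arctan2(g[2]-HZ,HX-g[0]),s['wrist_force'])"
```

```text
[0.49866367 0.03342568 0.25187824] [-2.05262688 -0.61119839  0.06419812] 0.22148343602732637 0.7935135349286587 [-7.39661827 -3.04183113  4.58631836]
```

Emit:
{"method": "send_rows", "body": {
  "targets": [
    {"dx":0,"dy":9,"dz":-3.5,"wx":-0.024,"wy":0,"wz":0,"fingers":0},
    {"dx":0,"dy":18,"dz":-6.5,"wx":-0.048,"wy":0,"wz":0,"fingers":0},
    {"dx":0,"dy":27.8,"dz":-9,"wx":-0.072,"wy":0,"wz":0,"fingers":0},
    {"dx":0,"dy":37.5,"dz":-10.6,"wx":-0.096,"wy":0,"wz":0,"fingers":0},
    {"dx":0,"dy":47.5,"dz":-11.6,"wx":-0.12,"wy":0,"wz":0,"fingers":0},
    {"dx":0,"dy":57.5,"dz":-12.4,"wx":-0.144,"wy":0,"wz":0,"fingers":0},
    {"dx":0,"dy":67.5,"dz":-12.8,"wx":-0.168,"wy":0,"wz":0,"fingers":0},
    {"dx":0,"dy":77.5,"dz":-12.9,"wx":-0.192,"wy":0,"wz":0,"fingers":0}
  ]
}}

```text
t: 7.55
eef_pos: [0.5828, 0.0337, 0.262]
orientation: [[0.0, 0.781, 0.625], [1.0, 0.0, -0.0], [-0.0, 0.625, -0.781]]
wrist_force: [-2.2, -1.7, -0.4]
grip_width: 0.01
gripper_force: 8.0
```

```bash
cat >> h.py <<'E'
def st():
    s=observe();R=s['orientation'];g=s['eef_pos']+OFF*R[:,2];th=np.arctan2(g[2]-HZ,HX-g[0]);f=s['wrist_force']
    print('t',s['t'],'g',g.round(4),'rad',round(np.hypot(g[0]-HX,g[2]-HZ),4),'th',round(th,3),'Fout %.1f Ftan(opening) %.1f'%(-f[0]*np.cos(th)+f[2]*np.sin(th),f[0]*np.sin(th)+f[2]*np.cos(th)));return th
E
python3 -c "
from h import *
th=st()
t=capture('top');s=capture('side');cv2.imwrite('pics/t3.png',t);cv2.imwrite('pics/s3.png',s)
r=lambda h:(((h[...,0]<6)|(h[...,0]>174))&(h[...,1]>150)&(h[...,2]>90)).astype(np.uint8)
for n,i in(('top',t),('side',s)):
  [print(n,b[0],b[1]) for b in blobs(r(cv2.cvtColor(i,40)),(355 if n=='top' else 290),150,(410 if n=='top' else 350),290,4)]
"
```

```text
t 7.55 g [0.5565 0.0337 0.2948] rad 0.2232 th 1.119 Fout 0.6 Ftan(opening) -2.1
top [372, 220, 18, 4, 69] [380.2 221.4]
side [305, 184, 5, 9, 36] [307.1 188. ]
```

```bash
python3 -c "
from h import *
K,e=tri((380.2,221.4),(307.1,188));print('K',K,e)
for HXX in(.654,.657):
  cx=HXX-.0875;F=cx+.005;th=1.115
  L=np.array([HXX-.09*np.cos(th),.094+.09*np.sin(th)])
  # K on circle about L, with x from top ray
  for dx in(-.002,0,.002):
    kx=K[0]+dx;kz=L[1]-np.sqrt(.0817**2-(kx-L[0])**2);fz=kz-np.sqrt(.0817**2-(kx-F)**2);fz2=K[2]-np.sqrt(.0817**2-(kx-F)**2)
    A=lambda f:[t for t in np.arange(1.2,1.6,.002) if (HXX-.09*np.cos(t)-F)**2+(.094+.09*np.sin(t)-f)**2<.1634**2][-1]
    print(HXX,dx,'kz',kz,'Fz',fz,fz2,A(fz),A(fz2))
"

```

```text
K [ 0.55258999 -0.13179461  0.12072992] 0.0009959428165120553
0.654 -0.002 kz 0.12377071011518492 Fz 0.04479184406708045 0.041751058226350085 1.6000000000000003 1.5460000000000003
0.654 0 kz 0.1213667983635816 Fz 0.041885345550164155 0.04124847146103712 1.5500000000000003 1.5380000000000003
0.654 0.002 kz 0.11913825508731203 Fz 0.039207401217116356 0.04079907040425888 1.5000000000000002 1.5300000000000002
0.657 -0.002 kz 0.12776469621709952 Fz 0.04964170860388917 0.04260693666124421 1.6000000000000003 1.5640000000000003
0.657 0 kz 0.12504629779060017 Fz 0.046338983945564835 0.042022610429419224 1.6000000000000003 1.5520000000000003
0.657 0.002 kz 0.12254536220022433 Fz 0.04330849381316623 0.04149305588739646 1.5760000000000003 1.5420000000000003
```

```bash
sed -i 's/RB=.654,.094,.220/RB=.654,.094,.223/' h.py; python3 -c "
from h import *
arc(1.12,1.12+np.arange(1,9)*.0375);arc(1.42,1.42+np.arange(1,9)*.005)"
```

```text
1.158 dy 9.1 dz 2.0 wx -0.023
1.195 dy 18.1 dz 4.2 wx -0.045
1.233 dy 26.9 dz 6.8 wx -0.068
1.27 dy 35.7 dz 9.6 wx -0.090
1.308 dy 44.4 dz 12.7 wx -0.113
1.345 dy 53.0 dz 16.0 wx -0.135
1.382 dy 61.4 dz 19.6 wx -0.157
1.42 dy 69.6 dz 23.5 wx -0.180
1.425 dy 1.0 dz 0.7 wx -0.003
1.43 dy 1.9 dz 1.4 wx -0.006
1.435 dy 2.9 dz 2.2 wx -0.009
1.44 dy 3.9 dz 2.9 wx -0.012
1.445 dy 4.8 dz 3.6 wx -0.015
1.45 dy 5.8 dz 4.4 wx -0.018
1.455 dy 6.8 dz 5.1 wx -0.021
1.46 dy 7.7 dz 5.9 wx -0.024
```

Emit:
{"method": "send_rows", "body": {
  "targets": [
    {"dx":0,"dy":9,"dz":2,"wx":-0.023,"wy":0,"wz":0,"fingers":0},
    {"dx":0,"dy":18,"dz":4.2,"wx":-0.045,"wy":0,"wz":0,"fingers":0},
    {"dx":0,"dy":27,"dz":6.8,"wx":-0.068,"wy":0,"wz":0,"fingers":0},
    {"dx":0,"dy":35.7,"dz":9.6,"wx":-0.09,"wy":0,"wz":0,"fingers":0},
    {"dx":0,"dy":44.4,"dz":12.7,"wx":-0.113,"wy":0,"wz":0,"fingers":0},
    {"dx":0,"dy":53,"dz":16,"wx":-0.135,"wy":0,"wz":0,"fingers":0},
    {"dx":0,"dy":61.4,"dz":19.6,"wx":-0.157,"wy":0,"wz":0,"fingers":0},
    {"dx":0,"dy":61.4,"dz":19.6,"wx":-0.157,"wy":0,"wz":0,"fingers":0}
  ]
}}

```text
t: 8.45
eef_pos: [0.6413, 0.034, 0.284]
orientation: [[0.003, 0.683, 0.731], [1.0, 0.0, -0.004], [-0.003, 0.731, -0.683]]
wrist_force: [2.2, -4.9, -9.4]
grip_width: 0.0097
gripper_force: 8.0
```

```bash
python3 -c "
from h import *
th=st()
t=capture('top');s=capture('side')
r=lambda h:(((h[...,0]<6)|(h[...,0]>174))&(h[...,1]>150)&(h[...,2]>90)).astype(np.uint8)
for n,i in(('top',t),('side',s)):
  [print(n,b[0],b[1]) for b in blobs(r(cv2.cvtColor(i,40)),(355 if n=='top' else 285),150,(410 if n=='top' else 350),290,4)]
arc(1.382,1.382+np.arange(1,9)*.008)
"
```

```text
t 8.45 g [0.6106 0.0342 0.3127] rad 0.2229 th 1.375 Fout -9.6 Ftan(opening) 0.4
top [372, 205, 17, 5, 71] [379.8 206.7]
side [293, 184, 5, 9, 35] [294.8 187.6]
1.39 dy 1.6 dz 1.1 wx -0.005
1.398 dy 3.2 dz 2.2 wx -0.010
1.406 dy 4.9 dz 3.2 wx -0.014
1.414 dy 6.5 dz 4.3 wx -0.019
1.422 dy 8.1 dz 5.5 wx -0.024
1.43 dy 9.6 dz 6.6 wx -0.029
1.438 dy 11.2 dz 7.7 wx -0.034
1.446 dy 12.8 dz 8.9 wx -0.038
```

Emit:
{"method": "send_rows", "body": {
  "targets": [
    {"dx":0,"dy":0.5,"dz":2.1,"wx":-0.005,"wy":0,"wz":0,"fingers":0},
    {"dx":0,"dy":1.5,"dz":4,"wx":-0.01,"wy":0,"wz":0,"fingers":0},
    {"dx":0,"dy":2.7,"dz":5.2,"wx":-0.014,"wy":0,"wz":0,"fingers":0},
    {"dx":0,"dy":4.3,"dz":6.3,"wx":-0.019,"wy":0,"wz":0,"fingers":0},
    {"dx":0,"dy":5.9,"dz":7.5,"wx":-0.024,"wy":0,"wz":0,"fingers":0},
    {"dx":0,"dy":7.4,"dz":8.6,"wx":-0.029,"wy":0,"wz":0,"fingers":0},
    {"dx":0,"dy":9,"dz":9.7,"wx":-0.034,"wy":0,"wz":0,"fingers":0},
    {"dx":0,"dy":9,"dz":9.7,"wx":-0.034,"wy":0,"wz":0,"fingers":0}
  ]
}}

```text
t: 9.35
eef_pos: [0.6527, 0.0378, 0.2882]
orientation: [[0.012, 0.669, 0.743], [1.0, 0.0, -0.016], [-0.011, 0.743, -0.669]]
wrist_force: [2.6, -1.8, -17.5]
grip_width: 0.0097
gripper_force: 8.0
```

```bash
python3 -c "
from h import *
th=st()
print('K before',tri((379.8,206.7),(294.8,187.6)))
t=capture('top');s=capture('side')
r=lambda h:(((h[...,0]<6)|(h[...,0]>174))&(h[...,1]>150)&(h[...,2]>90)).astype(np.uint8)
c=[blobs(r(cv2.cvtColor(i,40)),(355 if n=='top' else 275),150,(410 if n=='top' else 350),290,10)[0][1] for n,i in(('top',t),('side',s))]
K,e=tri(*c);print('K',K,e)
for HX2,HZ2 in((.654,.094),(.656,.094),(.654,.091)):
  L=np.array([HX2-.09*np.cos(th),HZ2+.09*np.sin(th)]);F=np.array([HX2-.0825,.041]);k=np.array([K[0],K[2]])
  print('L',L,'LK',np.hypot(*(L-k)),'FK',np.hypot(*(F-k)),'FL',np.hypot(*(L-F)),'lim .1634')
arc(1.438,1.438+np.arange(1,9)*.004)
"
```

```text
t 9.35 g [0.6215 0.0385 0.3163] rad 0.2247 th 1.426 Fout -17.7 Ftan(opening) 0.0
K before (array([ 0.58293099, -0.13184005,  0.12240914]), np.float64(0.0002750652053688471))
K [ 0.59263011 -0.13290222  0.11889369] 0.00013201215054456928
L [0.64098232 0.18305358] LK 0.08033945321969384 FK 0.08070879072653736 FL 0.15813605756321053 lim .1634
L [0.64298232 0.18305358] LK 0.08155879231604075 FK 0.08020840648114118 FL 0.15813605756321053 lim .1634
L [0.64098232 0.18005358] LK 0.07796453311935117 FK 0.08070879072653736 FL 0.15544674722479862 lim .1634
1.442 dy 0.8 dz 0.6 wx -0.002
1.446 dy 1.5 dz 1.2 wx -0.005
1.45 dy 2.3 dz 1.8 wx -0.007
1.454 dy 3.0 dz 2.4 wx -0.010
1.458 dy 3.8 dz 3.0 wx -0.012
1.462 dy 4.5 dz 3.6 wx -0.014
1.466 dy 5.3 dz 4.2 wx -0.017
1.47 dy 6.0 dz 4.8 wx -0.019
```

```bash
python3 -c "
from h import *
s=observe();print(s['q'].round(3),s['dq'].round(3),s['effort'].round(1),s['ft_torque'].round(2),s['wrist_force'])"
```

```text
[ 0.078  0.114  2.108 -0.727  0.11   0.776] [ 0.004 -0.009 -0.012  0.003 -0.014 -0.003] [  0.4 -45.3 -35.6  -0.6  -4.7   0.1] [-0.05  2.37 -0.03] [  2.29383793  -0.06572369 -18.02749062]
```

q5 hit its lower limit (0.11), so the extra tilt was forced. I'll reduce the tilt to 0.65 at the same bar place.

```bash
python3 -c "
from h import *
for i in(.25,.5,.75,1):gog(np.array([.6215,.0385,.3163])*(1-i)+i*np.array([.622,.034,.313]),Rt(90,.838-.188*i))"
```

```text
d [-1.1 -3.8  0.9] w [0.049 0.015 0.   ]
d [-2.2 -6.3  1.5] w [ 0.096  0.015 -0.   ]
d [-3.3 -8.8  1.9] w [ 0.143  0.015 -0.001]
d [ -4.4 -11.2   2.2] w [ 0.19   0.015 -0.001]
```

Emit:
{"method": "send_rows", "body": {
  "targets": [
    {"dx":-1,"dy":-3.8,"dz":0.9,"wx":0.05,"wy":0.01,"wz":0,"fingers":0},
    {"dx":-2,"dy":-6.3,"dz":1.5,"wx":0.096,"wy":0.01,"wz":0,"fingers":0},
    {"dx":-3,"dy":-8.8,"dz":1.9,"wx":0.143,"wy":0.01,"wz":0,"fingers":0},
    {"dx":-4,"dy":-11,"dz":2.2,"wx":0.19,"wy":0.01,"wz":0,"fingers":0},
    {"dx":-4,"dy":-11,"dz":2.2,"wx":0.19,"wy":0.01,"wz":0,"fingers":0},
    {"dx":-4,"dy":-11,"dz":2.2,"wx":0.19,"wy":0.01,"wz":0,"fingers":0},
    {"dx":-4,"dy":-11,"dz":2.2,"wx":0.19,"wy":0.01,"wz":0,"fingers":0},
    {"dx":-4,"dy":-11,"dz":2.2,"wx":0.19,"wy":0.01,"wz":0,"fingers":0}
  ]
}}

```text
t: 10.25
eef_pos: [0.6523, 0.0361, 0.2868]
orientation: [[0.002, 0.788, 0.616], [1.0, -0.001, -0.001], [-0.001, 0.616, -0.788]]
wrist_force: [1.9, 4.7, -4.4]
grip_width: 0.0096
gripper_force: 8.0
```

```bash
sed -i 's/HX,HZ,RB=.*/HX,HZ,RB=.653,.096,.220/' h.py; python3 -c "
from h import *
th=st();s=observe();print(s['q'].round(3),s['wrist_force'].round(1),s['orientation'].round(3).tolist())"
```

```text
t 10.25 g [0.6264 0.0361 0.3198] rad 0.2254 th 1.452 Fout -4.6 Ftan(opening) 1.4
[ 0.056  0.123  1.991 -0.1    0.366  0.138] [ 1.9  4.7 -4.4] [[0.002, 0.788, 0.616], [1.0, -0.001, -0.001], [-0.001, 0.616, -0.788]]
```

Emit:
{"method": "send_rows", "body": {
  "targets": [
    {"dx":0,"dy":1,"dz":1,"wx":0,"wy":0,"wz":0,"fingers":0},
    {"dx":0,"dy":2.2,"dz":2,"wx":0,"wy":0,"wz":0,"fingers":0},
    {"dx":0,"dy":3.4,"dz":3.2,"wx":0,"wy":0,"wz":0,"fingers":0},
    {"dx":0,"dy":4.6,"dz":4.5,"wx":0,"wy":0,"wz":0,"fingers":0},
    {"dx":0,"dy":6,"dz":5.8,"wx":0,"wy":0,"wz":0,"fingers":0},
    {"dx":0,"dy":7.3,"dz":7,"wx":0,"wy":0,"wz":0,"fingers":0},
    {"dx":0,"dy":7.3,"dz":7,"wx":0,"wy":0,"wz":0,"fingers":0},
    {"dx":0,"dy":7.3,"dz":7,"wx":0,"wy":0,"wz":0,"fingers":0}
  ]
}}

```text
t: 11.05
eef_pos: [0.6628, 0.0358, 0.2872]
orientation: [[0.002, 0.786, 0.618], [1.0, -0.001, -0.002], [-0.001, 0.618, -0.786]]
wrist_force: [-3.8, 5.0, 5.2]
grip_width: 0.0098
gripper_force: 8.0
```

```bash
cat >> h.py <<'E'
def grip(th=None):
    r=lambda h:(((h[...,0]<6)|(h[...,0]>174))&(h[...,1]>150)&(h[...,2]>90)).astype(np.uint8)
    t=capture('top');s=capture('side')
    c=[blobs(r(cv2.cvtColor(i,40)),(355 if n=='top' else 270),150,(410 if n=='top' else 350),290,10)[0][1] for n,i in(('top',t),('side',s))]
    K,e=tri(*c);print('K',K.round(4),round(e,4),c)
E
python3 -c "
from h import *
th=st();grip()"
```

```text
t 11.05 g [0.6368 0.0359 0.3202] rad 0.2248 th 1.499 Fout 5.5 Ftan(opening) -3.4
K [ 0.609  -0.1326  0.1115] 0.0003 [array([379.3, 195.5]), array([284.2, 191.5])]
```

Emit:
{"method": "send_rows", "body": {
  "targets": [
    {"dx":0,"dy":0.9,"dz":0.5,"wx":0,"wy":0,"wz":0,"fingers":0},
    {"dx":0,"dy":1.8,"dz":1,"wx":0,"wy":0,"wz":0,"fingers":0},
    {"dx":0,"dy":2.7,"dz":1.4,"wx":0,"wy":0,"wz":0,"fingers":0},
    {"dx":0,"dy":2.7,"dz":1.4,"wx":0,"wy":0,"wz":0,"fingers":0},
    {"dx":0,"dy":2.7,"dz":1.4,"wx":0,"wy":0,"wz":0,"fingers":0},
    {"dx":0,"dy":2.7,"dz":1.4,"wx":0,"wy":0,"wz":0,"fingers":0},
    {"dx":0,"dy":2.7,"dz":1.4,"wx":0,"wy":0,"wz":0,"fingers":0},
    {"dx":0,"dy":2.7,"dz":1.4,"wx":0,"wy":0,"wz":0,"fingers":0}
  ]
}}

```text
t: 11.95
eef_pos: [0.6652, 0.0358, 0.2873]
orientation: [[0.002, 0.787, 0.617], [1.0, -0.001, -0.002], [-0.001, 0.617, -0.787]]
wrist_force: [-6.1, 4.0, 6.8]
grip_width: 0.0099
gripper_force: 8.0
```

```bash
python3 -c "
from h import *
th=st();grip();print(observe()['wrist_force'])"
```

```text
t 11.95 g [0.6393 0.0359 0.3203] rad 0.2248 th 1.51 Fout 7.1 Ftan(opening) -5.7
K [ 0.6087 -0.1326  0.1121] 0.0002 [array([379.3, 195.5]), array([284.4, 191.3])]
[-5.98006998  4.55139569  6.13367365]
```

The limit is felt: the pull rises about 1 N per mm and the knee stays put. Easing off.

Emit:
{"method": "send_rows", "body": {
  "targets": [
    {"dx":0,"dy":-1,"dz":-0.5,"wx":0,"wy":0,"wz":0,"fingers":0},
    {"dx":0,"dy":-2,"dz":-1,"wx":0,"wy":0,"wz":0,"fingers":0},
    {"dx":0,"dy":-3,"dz":-1.5,"wx":0,"wy":0,"wz":0,"fingers":0},
    {"dx":0,"dy":-4,"dz":-2,"wx":0,"wy":0,"wz":0,"fingers":0},
    {"dx":0,"dy":-5,"dz":-2.5,"wx":0,"wy":0,"wz":0,"fingers":0},
    {"dx":0,"dy":-5,"dz":-2.5,"wx":0,"wy":0,"wz":0,"fingers":0},
    {"dx":0,"dy":-5,"dz":-2.5,"wx":0,"wy":0,"wz":0,"fingers":0},
    {"dx":0,"dy":-5,"dz":-2.5,"wx":0,"wy":0,"wz":0,"fingers":0}
  ]
}}

```text
t: 12.85
eef_pos: [0.6606, 0.0358, 0.2871]
orientation: [[0.002, 0.786, 0.619], [1.0, -0.001, -0.002], [-0.001, 0.619, -0.786]]
wrist_force: [-4.6, 4.3, 6.5]
grip_width: 0.0099
gripper_force: 8.0
```

```bash
python3 -c "
from h import *
th=st();grip();print(observe()['wrist_force'])"
```

```text
t 12.85 g [0.6346 0.0359 0.3201] rad 0.2248 th 1.489 Fout 6.9 Ftan(opening) -4.1
K [ 0.6081 -0.1324  0.1133] 0.0001 [array([379.3, 195.7]), array([284.6, 190.9])]
[-4.65505523  4.30255552  6.67810944]
```

Emit:
{"method": "send_rows", "body": {
  "targets": [
    {"dx":0,"dy":-1,"dz":-0.3,"wx":0,"wy":0,"wz":0,"fingers":0},
    {"dx":0,"dy":-2,"dz":-0.8,"wx":0,"wy":0,"wz":0,"fingers":0},
    {"dx":0,"dy":-3,"dz":-1.2,"wx":0,"wy":0,"wz":0,"fingers":0},
    {"dx":0,"dy":-4,"dz":-1.6,"wx":0,"wy":0,"wz":0,"fingers":0},
    {"dx":0,"dy":-4,"dz":-1.6,"wx":0,"wy":0,"wz":0,"fingers":0},
    {"dx":0,"dy":-4,"dz":-1.6,"wx":0,"wy":0,"wz":0,"fingers":0},
    {"dx":0,"dy":-4,"dz":-1.6,"wx":0,"wy":0,"wz":0,"fingers":0},
    {"dx":0,"dy":-4,"dz":-1.6,"wx":0,"wy":0,"wz":0,"fingers":0}
  ]
}}

```text
t: 13.75
eef_pos: [0.6573, 0.0358, 0.2869]
orientation: [[0.002, 0.784, 0.621], [1.0, -0.001, -0.002], [-0.001, 0.621, -0.784]]
wrist_force: [-2.3, 3.1, 7.8]
grip_width: 0.0095
gripper_force: 8.0
```

```bash
python3 -c "
from h import *
th=st();grip();print(observe()['wrist_force'])"
```

```text
t 13.75 g [0.6313 0.0359 0.3198] rad 0.2249 th 1.474 Fout 8.0 Ftan(opening) -1.5
K [ 0.609  -0.1328  0.112 ] 0.0006 [array([379.4, 195.5]), array([284.1, 191.3])]
[-3.82569986  4.76207545  7.93020718]
```

Emit:
{"method": "send_rows", "body": {
  "targets": [
    {"dx":0,"dy":-1,"dz":-0.2,"wx":0,"wy":0,"wz":0,"fingers":0},
    {"dx":0,"dy":-2,"dz":-0.5,"wx":0,"wy":0,"wz":0,"fingers":0},
    {"dx":0,"dy":-3,"dz":-0.8,"wx":0,"wy":0,"wz":0,"fingers":0},
    {"dx":0,"dy":-4,"dz":-1,"wx":0,"wy":0,"wz":0,"fingers":0},
    {"dx":0,"dy":-4,"dz":-1,"wx":0,"wy":0,"wz":0,"fingers":0},
    {"dx":0,"dy":-4,"dz":-1,"wx":0,"wy":0,"wz":0,"fingers":0},
    {"dx":0,"dy":-4,"dz":-1,"wx":0,"wy":0,"wz":0,"fingers":0},
    {"dx":0,"dy":-4,"dz":-1,"wx":0,"wy":0,"wz":0,"fingers":0}
  ]
}}

```text
t: 14.65
eef_pos: [0.6547, 0.0359, 0.2867]
orientation: [[0.002, 0.782, 0.623], [1.0, -0.001, -0.001], [-0.0, 0.623, -0.782]]
wrist_force: [-1.6, 4.0, 10.5]
grip_width: 0.01
gripper_force: 8.0
```

```bash
python3 -c "
from h import *
th=st();grip();print(observe()['wrist_force'])
t=capture('top');s=capture('side')
o=np.zeros((600,800,3),np.uint8);o[:300,:400]=cv2.resize(t[170:290,245:405],(400,300));o[:,400:]=cv2.resize(s[90:270,245:365],(400,600))
cv2.imwrite('pics/c1.png',o)"
```

```text
t 14.65 g [0.6285 0.036  0.3195] rad 0.2249 th 1.462 Fout 10.6 Ftan(opening) -0.5
K [ 0.6114 -0.1329  0.1095] 0.0001 [array([379.3, 194.5]), array([283.3, 192.2])]
[-2.34341092  3.47778106 10.58713317]
```

View pics/c1.png

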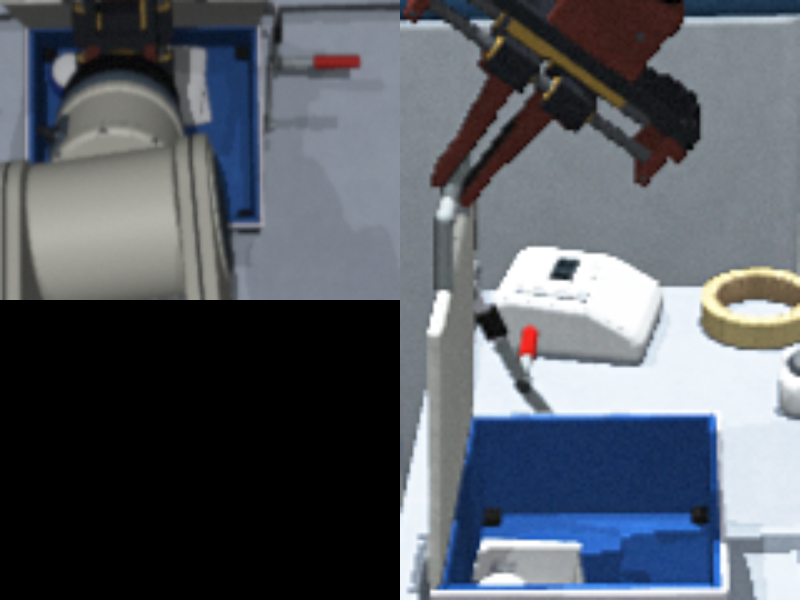

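K has begun to move back and down over centre. The lid is upright and the case is open. Easing further.

Emit:
{"method": "send_rows", "body": {
  "targets": [
    {"dx":0,"dy":-0.4,"dz":-1.2,"wx":0,"wy":0,"wz":0,"fingers":0},
    {"dx":0,"dy":-0.8,"dz":-2.4,"wx":0,"wy":0,"wz":0,"fingers":0},
    {"dx":0,"dy":-1.2,"dz":-3.4,"wx":0,"wy":0,"wz":0,"fingers":0},
    {"dx":0,"dy":-2,"dz":-4,"wx":0,"wy":0,"wz":0,"fingers":0},
    {"dx":0,"dy":-2.5,"dz":-4.4,"wx":0,"wy":0,"wz":0,"fingers":0},
    {"dx":0,"dy":-2.5,"dz":-4.4,"wx":0,"wy":0,"wz":0,"fingers":0},
    {"dx":0,"dy":-2.5,"dz":-4.4,"wx":0,"wy":0,"wz":0,"fingers":0},
    {"dx":0,"dy":-2.5,"dz":-4.4,"wx":0,"wy":0,"wz":0,"fingers":0}
  ]
}}

```text
t: 15.65
eef_pos: [0.6482, 0.0357, 0.2859]
orientation: [[0.002, 0.786, 0.619], [1.0, -0.001, -0.002], [-0.001, 0.619, -0.786]]
wrist_force: [0.0, 4.5, 5.9]
grip_width: 0.0097
gripper_force: 8.0
```

```bash
python3 -c "
from h import *
th=st();grip();print(observe()['wrist_force'])"
```

```text
t 15.65 g [0.6222 0.0358 0.3189] rad 0.225 th 1.434 Fout 5.8 Ftan(opening) 0.8
K [ 0.6138 -0.1326  0.1085] 0.0002 [array([379.1, 193.5]), array([282.3, 192.6])]
[-0.47392177  4.48998245  6.24541611]
```

Emit:
{"method": "send_rows", "body": {
  "targets": [
    {"dx":0,"dy":0,"dz":0,"wx":0,"wy":0,"wz":0,"fingers":0.15},
    {"dx":0,"dy":0,"dz":0,"wx":0,"wy":0,"wz":0,"fingers":0.3},
    {"dx":0,"dy":0,"dz":0,"wx":0,"wy":0,"wz":0,"fingers":0.4},
    {"dx":0,"dy":0,"dz":0,"wx":0,"wy":0,"wz":0,"fingers":0.45},
    {"dx":0,"dy":0,"dz":0,"wx":0,"wy":0,"wz":0,"fingers":0.45},
    {"dx":0,"dy":0,"dz":-10,"wx":0,"wy":0,"wz":0,"fingers":0.45},
    {"dx":0,"dy":0,"dz":-25,"wx":0,"wy":0,"wz":0,"fingers":0.45},
    {"dx":0,"dy":0,"dz":-40,"wx":0,"wy":0,"wz":0,"fingers":0.45}
  ]
}}

```text
t: 16.55
eef_pos: [0.6196, 0.0349, 0.3133]
orientation: [[0.003, 0.792, 0.61], [1.0, -0.001, -0.003], [-0.002, 0.61, -0.792]]
wrist_force: [-0.1, 0.3, 1.0]
grip_width: 0.0398
gripper_force: 0.0
```

```bash
python3 -c "
from h import *
th=st();grip();print(observe()['wrist_force'])
# lid bar in side: brightest top
s=capture('side');cv2.imwrite('pics/s5.png',s)"
```

```text
t 16.55 g [0.594  0.035  0.3465] rad 0.2574 th 1.339 Fout 1.0 Ftan(opening) 0.1
K [ 0.6136 -0.1326  0.1091] 0.0 [array([379.1, 193.5]), array([282.4, 192.4])]
[ 0.67409736 -0.65746369 -0.40561774]
```

The grip moved back on the over-centre side as the bar eased and stayed there with the fingers open, so the stay is locked. Next, the carton.

```bash
python3 -c "
from h import *
gog([.50,.04,.36],Rt(90,.655));gog([.48,.12,.33],Rt(11));gog([.611,.300,.16],Rt(11))"
```

```text
d [  4.7 -67.3 -67.9] w [ 0.004  0.003 -0.001]
d [  84.6 -127.2  -65.5] w [ 0.551 -0.451  1.323]
d [ 265.3 -127.9  148.6] w [ 0.551 -0.451  1.323]
```

Emit:
{"method": "send_rows", "body": {
  "targets": [
    {"dx":0,"dy":-40,"dz":-40,"wx":0,"wy":0,"wz":0,"fingers":0.45},
    {"dx":4,"dy":-67,"dz":-68,"wx":0,"wy":0,"wz":0,"fingers":0.45},
    {"dx":85,"dy":-127,"dz":-66,"wx":0.551,"wy":-0.451,"wz":1.323,"fingers":0.7},
    {"dx":85,"dy":-127,"dz":-66,"wx":0.551,"wy":-0.451,"wz":1.323,"fingers":0.7},
    {"dx":85,"dy":-127,"dz":-66,"wx":0.551,"wy":-0.451,"wz":1.323,"fingers":0.7},
    {"dx":85,"dy":-127,"dz":-66,"wx":0.551,"wy":-0.451,"wz":1.323,"fingers":0.7},
    {"dx":85,"dy":-127,"dz":-66,"wx":0.551,"wy":-0.451,"wz":1.323,"fingers":0.7},
    {"dx":85,"dy":-127,"dz":-66,"wx":0.551,"wy":-0.451,"wz":1.323,"fingers":0.7}
  ]
}}

```text
t: 17.5
eef_pos: [0.4793, 0.1215, 0.2869]
orientation: [[0.594, 0.733, 0.332], [0.796, -0.596, -0.108], [0.118, 0.328, -0.937]]
wrist_force: [0.4, 0.1, -0.1]
grip_width: 0.0616
gripper_force: 0.0
```

```bash
python3 -c "
from h import *
gog([.50,.24,.26],Rt(11));gog([.611,.300,.15],Rt(11));st();grip()
t=capture('top');ht=cv2.cvtColor(t,40);cv2.imwrite('pics/t6.png',t)
m=cv2.morphologyEx(((ht[...,1]<20)&(ht[...,2]>150)).astype(np.uint8),cv2.MORPH_OPEN,np.ones((3,3),np.uint8))
for b in blobs(m,163,190,200,212,80):
  c=cv2.boxPoints(b[2]);P=np.array([plane('top',q,.072) for q in c]);e=np.diff(np.r_[P,P[:1]],axis=0)[:,:2];print(b[0],b[1],np.degrees(np.arctan2(e[:,1],e[:,0])),np.hypot(*e.T))
  y,x=np.nonzero(m[190:212,163:200]);mo=cv2.moments(m[190:212,163:200],True);print('moment ang',np.degrees(.5*np.arctan2(2*mo['mu11'],mo['mu20']-mo['mu02'])))
"
```

```text
d [ 98.5 -78.   58.6] w [ 0.277 -0.236  0.71 ]
d [199.1 -68.6 192. ] w [ 0.277 -0.236  0.71 ]
t 17.5 g [0.4653 0.126  0.3262] rad 0.297 th 0.887 Fout -0.3 Ftan(opening) 0.3
K [ 0.6136 -0.1326  0.1091] 0.0 [array([379.1, 193.5]), array([282.4, 192.4])]
[169, 194, 22, 17, 278] [179.5 202.1] [ -77.14422478 -166.22737787  102.82977686   13.97964612] [0.04559269 0.02977375 0.0454855  0.02975502]
moment ang -15.743227499232127
```

Emit:
{"method": "send_rows", "body": {
  "targets": [
    {"dx":98,"dy":-78,"dz":58,"wx":0.277,"wy":-0.236,"wz":0.69,"fingers":0.7},
    {"dx":98,"dy":-78,"dz":58,"wx":0.277,"wy":-0.236,"wz":0.69,"fingers":0.7},
    {"dx":98,"dy":-78,"dz":58,"wx":0.277,"wy":-0.236,"wz":0.69,"fingers":0.7},
    {"dx":199,"dy":-69,"dz":192,"wx":0.277,"wy":-0.236,"wz":0.69,"fingers":0.7},
    {"dx":199,"dy":-69,"dz":192,"wx":0.277,"wy":-0.236,"wz":0.69,"fingers":0.7},
    {"dx":199,"dy":-69,"dz":192,"wx":0.277,"wy":-0.236,"wz":0.69,"fingers":0.7},
    {"dx":199,"dy":-69,"dz":192,"wx":0.277,"wy":-0.236,"wz":0.69,"fingers":0.7},
    {"dx":199,"dy":-69,"dz":192,"wx":0.277,"wy":-0.236,"wz":0.69,"fingers":0.7}
  ]
}}

```text
t: 18.45
eef_pos: [0.6105, 0.2982, 0.1049]
orientation: [[0.977, 0.215, -0.002], [0.214, -0.977, -0.007], [-0.003, 0.007, -1.0]]
wrist_force: [0.0, -0.4, 0.5]
grip_width: 0.0615
gripper_force: 0.0
```

```bash
python3 -c "
from h import *
st();gog([.6115,.301,.11],Rt(12.5));gog([.6115,.301,.05],Rt(12.5))"
```

```text
t 18.45 g [0.6105 0.2985 0.1469] rad 0.0663 th 0.876 Fout 0.3 Ftan(opening) 0.3
d [ 1.7 -2.8 36.9] w [ 0.007  0.003 -0.002]
d [ 1.9 -3.2 96.9] w [ 0.007  0.003 -0.002]
```

Emit:
{"method": "send_rows", "body": {
  "targets": [
    {"dx":2,"dy":-3,"dz":20,"wx":0.007,"wy":0.003,"wz":0,"fingers":0.7},
    {"dx":2,"dy":-3,"dz":50,"wx":0.007,"wy":0.003,"wz":0,"fingers":0.7},
    {"dx":2,"dy":-3,"dz":80,"wx":0.007,"wy":0.003,"wz":0,"fingers":0.7},
    {"dx":2,"dy":-3,"dz":97,"wx":0.007,"wy":0.003,"wz":0,"fingers":0.7},
    {"dx":2,"dy":-3,"dz":97,"wx":0.007,"wy":0.003,"wz":0,"fingers":0.7},
    {"dx":2,"dy":-3,"dz":97,"wx":0.007,"wy":0.003,"wz":0,"fingers":0.3},
    {"dx":2,"dy":-3,"dz":97,"wx":0.007,"wy":0.003,"wz":0,"fingers":0.3},
    {"dx":2,"dy":-3,"dz":97,"wx":0.007,"wy":0.003,"wz":0,"fingers":0.3}
  ],
  "force": 8
}}

```text
t: 19.25
eef_pos: [0.6137, 0.3027, 0.0137]
orientation: [[0.977, 0.213, 0.006], [0.213, -0.977, 0.004], [0.007, -0.003, -1.0]]
wrist_force: [-0.2, 0.2, 4.7]
grip_width: 0.0471
gripper_force: 7.9
```

Emit:
{"method": "send_rows", "body": {
  "targets": [
    {"dx":0,"dy":0,"dz":0,"wx":0,"wy":0,"wz":0,"fingers":0.3},
    {"dx":0,"dy":0,"dz":0,"wx":0,"wy":0,"wz":0,"fingers":0.3},
    {"dx":0,"dy":0,"dz":-40,"wx":0,"wy":0,"wz":0,"fingers":0.3},
    {"dx":0,"dy":0,"dz":-80,"wx":0,"wy":0,"wz":0,"fingers":0.3},
    {"dx":0,"dy":0,"dz":-120,"wx":0,"wy":0,"wz":0,"fingers":0.3},
    {"dx":0,"dy":0,"dz":-160,"wx":0,"wy":0,"wz":0,"fingers":0.3},
    {"dx":0,"dy":0,"dz":-170,"wx":0,"wy":0,"wz":0,"fingers":0.3},
    {"dx":0,"dy":0,"dz":-170,"wx":0,"wy":0,"wz":0,"fingers":0.3}
  ]
}}

```text
t: 20.05
eef_pos: [0.6132, 0.3021, 0.184]
orientation: [[0.977, 0.212, 0.007], [0.212, -0.977, 0.005], [0.008, -0.003, -1.0]]
wrist_force: [-0.6, -0.6, -0.4]
grip_width: 0.0471
gripper_force: 7.9
```

```bash
python3 -c "
from h import *
st();s=capture('side');cv2.imwrite('pics/s7.png',s)
for p in ([.48,.26,.22],[.521,.048,.20],[.521,.048,.135],[.521,.048,.059]): gog(p,Rt(-.5))
# white blob check for carton
h=cv2.cvtColor(s,40);m=((h[...,1]<30)&(h[...,2]>150)).astype(np.uint8)
R=observe()['orientation'];g=observe()['eef_pos']+OFF*R[:,2]
print('pack top/bottom expect',proj('side',g+[0,0,.022]),proj('side',g-[0,0,.05]),proj('top',g+[0,0,.022]))
G=((abs(h[...,0].astype(int)-65)<20)&(h[...,1]>90)&(h[...,2]<160)).astype(np.uint8)
[print(b[0],b[1]) for b in blobs(G,220,200,330,380,8)]
"
```

```text
t 20.05 g [0.6129 0.3019 0.226 ] rad 0.1361 th 1.271 Fout -0.2 Ftan(opening) -0.7
d [-137.8   12.6    3.1] w [-0.003 -0.004  0.223]
d [-142.8  228.5   22.6] w [-0.003 -0.004  0.223]
d [-143.1  228.7   87.6] w [-0.003 -0.004  0.223]
d [-143.4  228.8  163.6] w [-0.003 -0.004  0.223]
pack top/bottom expect [262.1 254.3] [265.7 288.9] [158.8 187.5]
```

Carton gripped (opening 47.1 mm). Carrying it to the front half of the case.

Emit:
{"method": "send_rows", "body": {
  "targets": [
    {"dx":-50,"dy":5,"dz":0,"wx":0,"wy":0,"wz":0.07,"fingers":0.3},
    {"dx":-95,"dy":10,"dz":0,"wx":0,"wy":0,"wz":0.14,"fingers":0.3},
    {"dx":-135,"dy":13,"dz":0,"wx":0,"wy":0,"wz":0.223,"fingers":0.3},
    {"dx":-138,"dy":55,"dz":0,"wx":-0.003,"wy":-0.004,"wz":0.223,"fingers":0.3},
    {"dx":-140,"dy":100,"dz":0,"wx":-0.003,"wy":-0.004,"wz":0.223,"fingers":0.3},
    {"dx":-142,"dy":145,"dz":5,"wx":-0.003,"wy":-0.004,"wz":0.223,"fingers":0.3},
    {"dx":-143,"dy":190,"dz":10,"wx":-0.003,"wy":-0.004,"wz":0.223,"fingers":0.3},
    {"dx":-143,"dy":229,"dz":22,"wx":-0.003,"wy":-0.004,"wz":0.223,"fingers":0.3}
  ]
}}

```text
t: 20.9
eef_pos: [0.52, 0.0455, 0.1569]
orientation: [[1.0, -0.009, -0.003], [-0.009, -1.0, -0.001], [-0.003, 0.001, -1.0]]
wrist_force: [0.4, 0.3, -0.8]
grip_width: 0.047
gripper_force: 8.0
```

Emit:
{"method": "send_rows", "body": {
  "targets": [
    {"dx":0,"dy":0,"dz":15,"wx":0,"wy":0,"wz":0,"fingers":0.3},
    {"dx":0,"dy":0,"dz":45,"wx":0,"wy":0,"wz":0,"fingers":0.3},
    {"dx":0,"dy":0,"dz":75,"wx":0,"wy":0,"wz":0,"fingers":0.3},
    {"dx":0,"dy":0,"dz":100,"wx":0,"wy":0,"wz":0,"fingers":0.3},
    {"dx":0,"dy":0,"dz":115,"wx":0,"wy":0,"wz":0,"fingers":0.3},
    {"dx":0,"dy":0,"dz":125,"wx":0,"wy":0,"wz":0,"fingers":0.3},
    {"dx":0,"dy":0,"dz":130,"wx":0,"wy":0,"wz":0,"fingers":0.3},
    {"dx":0,"dy":0,"dz":130,"wx":0,"wy":0,"wz":0,"fingers":0.3}
  ]
}}

```text
t: 21.7
eef_pos: [0.5201, 0.0474, 0.0277]
orientation: [[1.0, -0.009, -0.003], [-0.009, -1.0, -0.001], [-0.003, 0.001, -1.0]]
wrist_force: [-0.7, 0.2, -1.4]
grip_width: 0.0468
gripper_force: 7.9
```

```bash
python3 -c "
from h import *
st();gog([.521,.048,.0625],Rt(-.5));print(observe()['wrist_force']);grip()"
```

```text
t 21.7 g [0.5202 0.0475 0.0697] rad 0.1354 th -0.196 Fout 0.9 Ftan(opening) -1.3
d [ 0.9 -0.6  7.2] w [ 0.001  0.003 -0.   ]
[-0.65105338  0.21770265 -1.40646975]
K [ 0.6136 -0.1323  0.1093] 0.0 [array([379. , 193.5]), array([282.4, 192.4])]
```

Emit:
{"method": "send_rows", "body": {
  "targets": [
    {"dx":0,"dy":0,"dz":3,"wx":0,"wy":0,"wz":0,"fingers":0.3},
    {"dx":0,"dy":0,"dz":6,"wx":0,"wy":0,"wz":0,"fingers":0.3},
    {"dx":0,"dy":0,"dz":8,"wx":0,"wy":0,"wz":0,"fingers":0.3},
    {"dx":0,"dy":0,"dz":8,"wx":0,"wy":0,"wz":0,"fingers":0.3},
    {"dx":0,"dy":0,"dz":8,"wx":0,"wy":0,"wz":0,"fingers":0.3},
    {"dx":0,"dy":0,"dz":8,"wx":0,"wy":0,"wz":0,"fingers":0.7},
    {"dx":0,"dy":0,"dz":8,"wx":0,"wy":0,"wz":0,"fingers":0.7},
    {"dx":0,"dy":0,"dz":8,"wx":0,"wy":0,"wz":0,"fingers":0.7}
  ]
}}

```text
t: 22.6
eef_pos: [0.5211, 0.0475, 0.0208]
orientation: [[1.0, -0.009, -0.0], [-0.009, -1.0, -0.001], [-0.0, 0.001, -1.0]]
wrist_force: [-0.6, 0.1, -0.4]
grip_width: 0.0615
gripper_force: 0.0
```

Emit:
{"method": "send_rows", "body": {
  "targets": [
    {"dx":0,"dy":0,"dz":0,"wx":0,"wy":0,"wz":0,"fingers":0.7},
    {"dx":0,"dy":0,"dz":0,"wx":0,"wy":0,"wz":0,"fingers":0.7},
    {"dx":0,"dy":0,"dz":-20,"wx":0,"wy":0,"wz":0,"fingers":0.7},
    {"dx":0,"dy":0,"dz":-50,"wx":0,"wy":0,"wz":0,"fingers":0.7},
    {"dx":0,"dy":0,"dz":-90,"wx":0,"wy":0,"wz":0,"fingers":0.7},
    {"dx":0,"dy":0,"dz":-130,"wx":0,"wy":0,"wz":0,"fingers":0.7},
    {"dx":-20,"dy":0,"dz":-170,"wx":0,"wy":0,"wz":0,"fingers":0.7},
    {"dx":-60,"dy":0,"dz":-190,"wx":0,"wy":0,"wz":0,"fingers":0.7}
  ]
}}

```text
t: 23.4
eef_pos: [0.4641, 0.0483, 0.2142]
orientation: [[1.0, -0.009, 0.006], [-0.009, -1.0, -0.0], [0.006, -0.0, -1.0]]
wrist_force: [-0.2, -1.1, -0.2]
grip_width: 0.0618
gripper_force: 0.0
```

```bash
python3 -c "
from h import *
st();grip();s=capture('side');t=capture('top')
o=np.zeros((600,800,3),np.uint8);o[:,:400]=cv2.resize(s[150:330,245:365],(400,600));o[:,400:]=cv2.resize(t[150:300,245:345],(400,600))
cv2.imwrite('pics/d1.png',o)
for p in ([.46,-.06,.26],[.60,-.1325,.19]):gog(p,Rt(90))"
```

```text
t 23.4 g [0.4639 0.0483 0.2562] rad 0.2479 th 0.703 Fout 0.0 Ftan(opening) -0.3
K [ 0.6138 -0.133   0.1086] 0.0003 [array([379.3, 193.5]), array([282.3, 192.5])]
d [ -0.2 108.1  -6.6] w [ 2.00e-03 -1.00e-03 -1.58e+00]
d [140.3 179.4  63.7] w [ 2.00e-03 -1.00e-03 -1.58e+00]
```

View pics/d1.png

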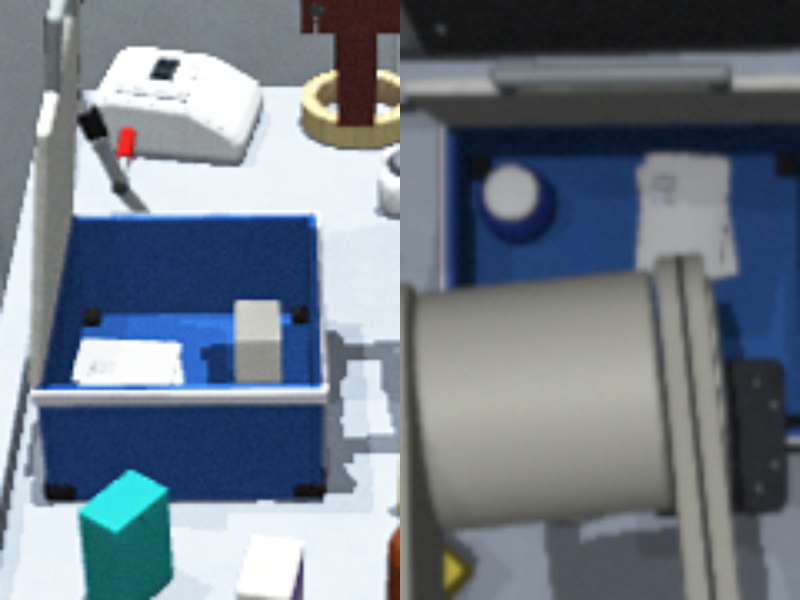

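The carton stands upright on the case floor at side crop (258,340), and the grip is unmoved, so the stay is still locked. Now I'll fit the grip's circle from its measured positions and work out how it steers the lid.

```bash
python3 - <<'E'
from h import *
from scipy.optimize import least_squares
K=np.array([[.4879,.0626],[.5526,.1207],[.5829,.1224],[.5926,.1189],[.609,.112],[.6138,.1088]])
r=least_squares(lambda f:np.hypot(K[:,0]-f[0],K[:,1]-f[1])-.0817,[.571,.041]);F=r.x;print('F',F,r.fun*1000)
print('ang',np.arctan2(K[:,1]-F[1],K[:,0]-F[0]))
H=F+[.0825,0];H[1]=.094
def th(a):
    k=F+.0817*np.array([np.cos(a),np.sin(a)])
    f=lambda t:np.hypot(*(H+.09*np.array([-np.cos(t),np.sin(t)])-k))-.0817
    ts=np.linspace(-.3,1.9,2000);v=np.array([f(t) for t in ts]);i=np.flatnonzero(v[:-1]*v[1:]<0);return ts[i].round(3)
for a in np.arange(.9,3.01,.1):print(round(a,2),(F+.0817*np.array([np.cos(a),np.sin(a)])).round(4),th(a))
# bar at present
print(plane('top',(297.5,169),.315))
E
```

```text
F [0.56733551 0.04141685] [ 0.51147204 -1.05910553  0.76529417 -0.20193999  0.26286693  0.1500976 ]
ang [2.88098612 1.7545588  1.38091751 1.2556021  1.03754754 0.96711388]
0.9 [0.6181 0.1054] [1.48]
1.0 [0.6115 0.1102] [1.534]
1.1 [0.6044 0.1142] [1.538]
1.2 [0.5969 0.1176] [1.513]
1.3 [0.5892 0.1201] [1.469]
1.4 [0.5812 0.1219] [1.411]
1.5 [0.5731 0.1229] [1.345]
1.6 [0.5649 0.1231] [1.274]
1.7 [0.5568 0.1224] [1.196]
1.8 [0.5488 0.121 ] [1.114]
1.9 [0.5409 0.1187] [1.031]
2.0 [0.5333 0.1157] [0.944]
2.1 [0.5261 0.1119] [0.854]
2.2 [0.5193 0.1075] [0.763]
2.3 [0.5129 0.1023] [0.67]
2.4 [0.5071 0.0966] [0.575]
2.5 [0.5019 0.0903] [0.478]
2.6 [0.4973 0.0835] [0.379]
2.7 [0.4935 0.0763] [0.278]
2.8 [0.4904 0.0688] [0.172]
2.9 [0.488 0.061] [0.061]
3.0 [0.4865 0.0529] [-0.061]
[0.62596311 0.03221179 0.315     ]
```

```bash
python3 -c "
from h import *
gog([.47,-.132,.26],Rt(90,.3))"
```

```text
d [ 22.8 180.   -8.4] w [-0.233  0.236 -1.567]
```

Emit:
{"method": "send_rows", "body": {
  "targets": [
    {"dx":10,"dy":30,"dz":-8,"wx":-0.02,"wy":0.02,"wz":-0.14,"fingers":0.45},
    {"dx":15,"dy":60,"dz":-8,"wx":-0.044,"wy":0.044,"wz":-0.29,"fingers":0.45},
    {"dx":20,"dy":100,"dz":-8,"wx":-0.065,"wy":0.065,"wz":-0.44,"fingers":0.45},
    {"dx":23,"dy":140,"dz":-8,"wx":-0.087,"wy":0.088,"wz":-0.585,"fingers":0.45},
    {"dx":23,"dy":180,"dz":-8,"wx":-0.11,"wy":0.11,"wz":-0.73,"fingers":0.45},
    {"dx":23,"dy":180,"dz":-8,"wx":-0.13,"wy":0.13,"wz":-0.87,"fingers":0.45},
    {"dx":23,"dy":180,"dz":-8,"wx":-0.15,"wy":0.153,"wz":-1.02,"fingers":0.45},
    {"dx":23,"dy":180,"dz":-8,"wx":-0.174,"wy":0.176,"wz":-1.17,"fingers":0.45}
  ]
}}

```text
t: 24.4
eef_pos: [0.4828, -0.1329, 0.2175]
orientation: [[0.41, 0.885, 0.22], [0.911, -0.41, -0.048], [0.047, 0.22, -0.974]]
wrist_force: [0.1, -0.7, 0.1]
grip_width: 0.0397
gripper_force: 0.0
```

```bash
python3 -c "
from h import *
print(observe()['eef_pos'],observe()['q'].round(2))
gog([.47,-.132,.26],Rt(90,.3));gog([.613,-.132,.18],Rt(90,.3));grip()"
```

```text
[ 0.4828185  -0.13287044  0.21745205] [-0.31  0.1   2.03  0.03  0.78  0.1 ]
d [ 0.7 -0.2 -2.5] w [-0.067  0.064 -0.42 ]
d [ 55.5 108.8 106.9] w [-0.067  0.064 -0.42 ]
K [ 0.6136 -0.1323  0.1093] 0.0 [array([379. , 193.5]), array([282.4, 192.4])]
```

Emit:
{"method": "send_rows", "body": {
  "targets": [
    {"dx":0,"dy":0,"dz":0,"wx":-0.024,"wy":0.022,"wz":-0.145,"fingers":0.45},
    {"dx":0,"dy":0,"dz":0,"wx":-0.048,"wy":0.045,"wz":-0.29,"fingers":0.45},
    {"dx":0,"dy":0,"dz":0,"wx":-0.067,"wy":0.064,"wz":-0.42,"fingers":0.45},
    {"dx":16,"dy":32,"dz":32,"wx":-0.067,"wy":0.064,"wz":-0.42,"fingers":0.45},
    {"dx":32,"dy":62,"dz":62,"wx":-0.067,"wy":0.064,"wz":-0.42,"fingers":0.45},
    {"dx":48,"dy":92,"dz":92,"wx":-0.067,"wy":0.064,"wz":-0.42,"fingers":0.45},
    {"dx":55,"dy":109,"dz":107,"wx":-0.067,"wy":0.064,"wz":-0.42,"fingers":0.45},
    {"dx":55,"dy":109,"dz":107,"wx":-0.067,"wy":0.064,"wz":-0.42,"fingers":0.45}
  ]
}}

```text
t: 25.3
eef_pos: [0.627, -0.1321, 0.1382]
orientation: [[0.008, 0.956, 0.294], [1.0, -0.008, -0.0], [0.002, 0.294, -0.956]]
wrist_force: [-1.0, 0.1, -1.0]
grip_width: 0.0395
gripper_force: 0.0
```

```bash
python3 -c "
from h import *
print(observe()['eef_pos'],observe()['wrist_force']);st()
gog([.6137,-.132,.14],Rt(90,.3));gog([.6137,-.132,.109],Rt(90,.3));tips(capture('side'))
R=Rt(90,.3);s=observe();R=s['orientation'];g=s['eef_pos']+R[:,2]*-.023;print([proj('side',g+R[:,1]*k) for k in(-.026,.026)])"
```

```text
[ 0.627039   -0.13205234  0.13823688] [-0.96276435  0.11747892 -1.00933443]
t 25.3 g [ 0.6147 -0.132   0.1784] rad 0.0909 th 1.136 Fout -0.5 Ftan(opening) -1.3
d [ -0.  -12.2  36.4] w [-0.002  0.    -0.008]
d [ -0.1 -21.3  66. ] w [-0.002  0.    -0.008]
[array([289.6, 176.3]), array([268.2, 170.8])]
```

Emit:
{"method": "send_rows", "body": {
  "targets": [
    {"dx":0,"dy":-6,"dz":20,"wx":0,"wy":0,"wz":-0.008,"fingers":0.45},
    {"dx":0,"dy":-13,"dz":41,"wx":0,"wy":0,"wz":-0.008,"fingers":0.45},
    {"dx":0,"dy":-21,"dz":66,"wx":0,"wy":0,"wz":-0.008,"fingers":0.45},
    {"dx":0,"dy":-21,"dz":66,"wx":0,"wy":0,"wz":-0.008,"fingers":0.45},
    {"dx":0,"dy":-21,"dz":66,"wx":0,"wy":0,"wz":-0.008,"fingers":0.3},
    {"dx":0,"dy":-21,"dz":66,"wx":0,"wy":0,"wz":-0.008,"fingers":0.2},
    {"dx":0,"dy":-21,"dz":66,"wx":0,"wy":0,"wz":-0.008,"fingers":0.1},
    {"dx":0,"dy":-21,"dz":66,"wx":0,"wy":0,"wz":-0.008,"fingers":0}
  ],
  "force": 8
}}

```text
t: 26.15
eef_pos: [0.6248, -0.1325, 0.073]
orientation: [[-0.002, 0.955, 0.298], [1.0, 0.003, -0.001], [-0.002, 0.298, -0.955]]
wrist_force: [-2.7, -1.2, -0.1]
grip_width: 0.0118
gripper_force: 8.0
```

```bash
cat >> h.py <<'E'
F=np.array([.5673,.0414])
def kc(a):return F+.0817*np.array([np.cos(a),np.sin(a)])
def karc(a0,As,tilt=.3):
    R=Rt(90,tilt);p=kc(a0)
    for a in As:
        d=kc(a)-p;v=R.T@np.array([d[0],0,d[1]])*1000;print('%.3f dy %.1f dz %.1f'%(a,v[1],v[2]))
E
python3 -c "
from h import *
st();s=observe();print(s['wrist_force'],s['grip_width'],s['gripper_force'],s['eef_pos'])
karc(.967,.967+np.arange(1,9)*.04)"
```

```text
t 26.15 g [ 0.6123 -0.1325  0.1131] rad 0.0441 th 0.399 Fout 2.4 Ftan(opening) -1.1
[-2.67138207 -1.22948502 -0.10870823] 0.0118160985158492 8.021718710660934 [ 0.6248126  -0.1325281   0.07303982]
1.007 dy -2.1 dz -2.5
1.047 dy -4.2 dz -5.0
1.087 dy -6.5 dz -7.3
1.127 dy -8.9 dz -9.6
1.167 dy -11.3 dz -11.7
1.207 dy -13.9 dz -13.8
1.247 dy -16.5 dz -15.8
1.287 dy -19.2 dz -17.6
```

Emit:
{"method": "send_rows", "body": {
  "targets": [
    {"dx":0,"dy":-2.1,"dz":-2.5,"wx":0,"wy":0,"wz":0,"fingers":0},
    {"dx":0,"dy":-4.2,"dz":-5,"wx":0,"wy":0,"wz":0,"fingers":0},
    {"dx":0,"dy":-6.5,"dz":-7.3,"wx":0,"wy":0,"wz":0,"fingers":0},
    {"dx":0,"dy":-8.9,"dz":-9.6,"wx":0,"wy":0,"wz":0,"fingers":0},
    {"dx":0,"dy":-11.3,"dz":-11.7,"wx":0,"wy":0,"wz":0,"fingers":0},
    {"dx":0,"dy":-13.9,"dz":-13.8,"wx":0,"wy":0,"wz":0,"fingers":0},
    {"dx":0,"dy":-16.5,"dz":-15.8,"wx":0,"wy":0,"wz":0,"fingers":0},
    {"dx":0,"dy":-19.2,"dz":-17.6,"wx":0,"wy":0,"wz":0,"fingers":0}
  ]
}}

```text
t: 26.95
eef_pos: [0.6008, -0.1323, 0.0833]
orientation: [[-0.003, 0.955, 0.297], [1.0, 0.003, -0.001], [-0.002, 0.297, -0.955]]
wrist_force: [2.7, 1.4, 1.3]
grip_width: 0.0115
gripper_force: 8.0
```

```bash
python3 -c "
from h import *
s=observe();print(s['wrist_force'],s['grip_width']);R=s['orientation'];g=s['eef_pos']+OFF*R[:,2];print(g,'ang',np.arctan2(g[2]-.004-F[1],g[0]-F[0]),np.hypot(g[2]-.004-F[1],g[0]-F[0]))
h=cv2.cvtColor(capture('top'),40);r=(((h[...,0]<6)|(h[...,0]>174))&(h[...,1]>150)&(h[...,2]>90)).astype(np.uint8);[print(b[:2]) for b in blobs(r,340,150,420,290,6)]
karc(1.287,1.287+np.arange(1,9)*.045)"
```

```text
[2.65886675 1.40222574 1.28026231] 0.01152898439786788
[ 0.58834475 -0.13228981  0.12340258] ang 1.3072750070363752 0.0807916060612048
1.332 dy -3.1 dz -2.0
1.377 dy -6.3 dz -3.8
1.422 dy -9.6 dz -5.4
1.467 dy -12.9 dz -7.0
1.512 dy -16.3 dz -8.3
1.557 dy -19.8 dz -9.5
1.602 dy -23.3 dz -10.6
1.647 dy -26.9 dz -11.5
```

Emit:
{"method": "send_rows", "body": {
  "targets": [
    {"dx":0,"dy":-3.1,"dz":-2,"wx":0,"wy":0,"wz":0,"fingers":0},
    {"dx":0,"dy":-6.3,"dz":-3.8,"wx":0,"wy":0,"wz":0,"fingers":0},
    {"dx":0,"dy":-9.6,"dz":-5.4,"wx":0,"wy":0,"wz":0,"fingers":0},
    {"dx":0,"dy":-12.9,"dz":-7,"wx":0,"wy":0,"wz":0,"fingers":0},
    {"dx":0,"dy":-16.3,"dz":-8.3,"wx":0,"wy":0,"wz":0,"fingers":0},
    {"dx":0,"dy":-19.8,"dz":-9.5,"wx":0,"wy":0,"wz":0,"fingers":0},
    {"dx":0,"dy":-23.3,"dz":-10.6,"wx":0,"wy":0,"wz":0,"fingers":0},
    {"dx":0,"dy":-26.9,"dz":-11.5,"wx":0,"wy":0,"wz":0,"fingers":0}
  ]
}}

```text
t: 27.8
eef_pos: [0.5711, -0.1322, 0.0857]
orientation: [[-0.003, 0.955, 0.296], [1.0, 0.003, -0.001], [-0.001, 0.296, -0.955]]
wrist_force: [0.7, 2.9, -3.2]
grip_width: 0.0115
gripper_force: 8.0
```

```bash
cat >> h.py <<'E'
def ks():
    s=observe();R=s['orientation'];g=s['eef_pos']+OFF*R[:,2];p=np.array([g[0],g[2]-.004])-F;a=np.arctan2(p[1],p[0]);f=s['wrist_force']
    print('F',f.round(1),'w',round(s['grip_width'],4),'ang',round(a,3),'rad',round(np.hypot(*p),4),'Frad %.1f Ftan %.1f'%(f[0]*np.cos(a)+f[2]*np.sin(a),-f[0]*np.sin(a)+f[2]*np.cos(a)))
E
python3 -c "
from h import *
ks();karc(1.647,1.647+np.arange(1,9)*.045);karc(2.007,2.007+np.arange(1,9)*.045)"
```

```text
F [ 0.7  2.9 -3.2] w 0.0115 ang 1.677 rad 0.0809 Frad -3.3 Ftan -0.4
1.692 dy -3.6 dz -0.7
1.737 dy -7.2 dz -1.3
1.782 dy -10.9 dz -1.7
1.827 dy -14.6 dz -2.0
1.872 dy -18.2 dz -2.0
1.917 dy -21.9 dz -2.0
1.962 dy -25.6 dz -1.7
2.007 dy -29.2 dz -1.3
2.052 dy -3.6 dz 0.6
2.097 dy -7.2 dz 1.3
2.142 dy -10.8 dz 2.2
2.187 dy -14.3 dz 3.3
2.232 dy -17.8 dz 4.5
2.277 dy -21.2 dz 5.9
2.322 dy -24.5 dz 7.4
2.367 dy -27.8 dz 9.1
```

Emit:
{"method": "send_rows", "body": {
  "targets": [
    {"dx":0,"dy":-3.6,"dz":-0.7,"wx":0,"wy":0,"wz":0,"fingers":0},
    {"dx":0,"dy":-7.2,"dz":-1.3,"wx":0,"wy":0,"wz":0,"fingers":0},
    {"dx":0,"dy":-10.9,"dz":-1.7,"wx":0,"wy":0,"wz":0,"fingers":0},
    {"dx":0,"dy":-14.6,"dz":-2,"wx":0,"wy":0,"wz":0,"fingers":0},
    {"dx":0,"dy":-18.2,"dz":-2,"wx":0,"wy":0,"wz":0,"fingers":0},
    {"dx":0,"dy":-21.9,"dz":-2,"wx":0,"wy":0,"wz":0,"fingers":0},
    {"dx":0,"dy":-25.6,"dz":-1.7,"wx":0,"wy":0,"wz":0,"fingers":0},
    {"dx":0,"dy":-29.2,"dz":-1.3,"wx":0,"wy":0,"wz":0,"fingers":0}
  ]
}}

```text
t: 28.6
eef_pos: [0.543, -0.1323, 0.0783]
orientation: [[-0.003, 0.955, 0.296], [1.0, 0.003, -0.0], [-0.001, 0.296, -0.955]]
wrist_force: [1.4, 5.0, -4.7]
grip_width: 0.0117
gripper_force: 8.0
```

```bash
python3 -c "
from h import *
ks();karc(2.367,2.367+np.arange(1,9)*.045)"
```

```text
F [ 1.4  5.  -4.7] w 0.0117 ang 2.036 rad 0.0818 Frad -4.8 Ftan 0.9
2.412 dy -3.2 dz 1.8
2.457 dy -6.3 dz 3.8
2.502 dy -9.3 dz 5.9
2.547 dy -12.2 dz 8.1
2.592 dy -15.0 dz 10.5
2.637 dy -17.8 dz 13.0
2.682 dy -20.3 dz 15.6
2.727 dy -22.8 dz 18.3
```

Emit:
{"method": "send_rows", "body": {
  "targets": [
    {"dx":0.5,"dy":-3.5,"dz":0.9,"wx":0,"wy":0,"wz":0,"fingers":0},
    {"dx":1,"dy":-7,"dz":1.8,"wx":0,"wy":0,"wz":0,"fingers":0},
    {"dx":1.5,"dy":-10.5,"dz":3,"wx":0,"wy":0,"wz":0,"fingers":0},
    {"dx":2,"dy":-14,"dz":4.1,"wx":0,"wy":0,"wz":0,"fingers":0},
    {"dx":2,"dy":-17.5,"dz":5.3,"wx":0,"wy":0,"wz":0,"fingers":0},
    {"dx":2,"dy":-20.9,"dz":6.7,"wx":0,"wy":0,"wz":0,"fingers":0},
    {"dx":2,"dy":-24.2,"dz":8.2,"wx":0,"wy":0,"wz":0,"fingers":0},
    {"dx":2,"dy":-27.5,"dz":9.9,"wx":0,"wy":0,"wz":0,"fingers":0}
  ]
}}

```text
t: 29.4
eef_pos: [0.52, -0.1314, 0.061]
orientation: [[-0.002, 0.955, 0.297], [1.0, 0.003, -0.002], [-0.003, 0.297, -0.955]]
wrist_force: [-3.0, -2.9, 0.6]
grip_width: 0.0113
gripper_force: 8.0
```

```bash
python3 -c "
from h import *
ks()"
```

```text
F [-3.  -2.9  0.6] w 0.0113 ang 2.391 rad 0.0818 Frad 2.6 Ftan 1.6
```

Forces stay low, so I'll carry on at a slower pace.

Emit:
{"method": "send_rows", "body": {
  "targets": [
    {"dx":-0.5,"dy":-3.2,"dz":1.8,"wx":0,"wy":0,"wz":0,"fingers":0},
    {"dx":-0.8,"dy":-6.3,"dz":3.8,"wx":0,"wy":0,"wz":0,"fingers":0},
    {"dx":-0.8,"dy":-9.3,"dz":5.9,"wx":0,"wy":0,"wz":0,"fingers":0},
    {"dx":-0.8,"dy":-12.2,"dz":8.1,"wx":0,"wy":0,"wz":0,"fingers":0},
    {"dx":-0.8,"dy":-15,"dz":10.5,"wx":0,"wy":0,"wz":0,"fingers":0},
    {"dx":-0.8,"dy":-17.8,"dz":13,"wx":0,"wy":0,"wz":0,"fingers":0},
    {"dx":-0.8,"dy":-20.3,"dz":15.6,"wx":0,"wy":0,"wz":0,"fingers":0},
    {"dx":-0.8,"dy":-22.8,"dz":18.3,"wx":0,"wy":0,"wz":0,"fingers":0}
  ]
}}

```text
t: 30.2
eef_pos: [0.5035, -0.1314, 0.0363]
orientation: [[-0.003, 0.955, 0.296], [1.0, 0.003, -0.001], [-0.002, 0.296, -0.955]]
wrist_force: [-3.8, -1.3, -2.5]
grip_width: 0.0116
gripper_force: 8.0
```

```bash
python3 -c "
from h import *
ks();karc(2.727,2.727+np.arange(1,9)*.02);s=capture('side');h=cv2.cvtColor(s,40)
G=((abs(h[...,0].astype(int)-60)<15)&(h[...,1]>110)).astype(np.uint8);
for b in blobs(G,270,190,330,250,5):
  print(b[:2])
cv2.imwrite('pics/s9.png',s)"
```

```text
F [-3.8 -1.3 -2.5] w 0.0116 ang 2.755 rad 0.0823 Frad 2.6 Ftan 3.7
2.747 dy -1.1 dz 1.2
2.767 dy -2.1 dz 2.5
2.787 dy -3.1 dz 3.8
2.807 dy -4.1 dz 5.1
2.827 dy -5.0 dz 6.4
2.847 dy -6.0 dz 7.8
2.867 dy -6.9 dz 9.1
2.887 dy -7.7 dz 10.5
([295, 225, 9, 6, 22], array([298.9, 227.3]))
```

Emit:
{"method": "send_rows", "body": {
  "targets": [
    {"dx":0,"dy":-1.1,"dz":1.2,"wx":0,"wy":0,"wz":0,"fingers":0},
    {"dx":0,"dy":-2.1,"dz":2.5,"wx":0,"wy":0,"wz":0,"fingers":0},
    {"dx":0,"dy":-3.1,"dz":3.8,"wx":0,"wy":0,"wz":0,"fingers":0},
    {"dx":0,"dy":-4.1,"dz":5.1,"wx":0,"wy":0,"wz":0,"fingers":0},
    {"dx":0,"dy":-5,"dz":6.4,"wx":0,"wy":0,"wz":0,"fingers":0},
    {"dx":0,"dy":-6,"dz":7.8,"wx":0,"wy":0,"wz":0,"fingers":0},
    {"dx":0,"dy":-6.9,"dz":9.1,"wx":0,"wy":0,"wz":0,"fingers":0},
    {"dx":0,"dy":-6.9,"dz":9.1,"wx":0,"wy":0,"wz":0,"fingers":0}
  ]
}}

```text
t: 31.05
eef_pos: [0.4996, -0.1314, 0.0257]
orientation: [[-0.003, 0.955, 0.296], [1.0, 0.003, -0.001], [-0.001, 0.296, -0.955]]
wrist_force: [-4.6, -2.5, -5.3]
grip_width: 0.0119
gripper_force: 8.0
```

```bash
cat >> h.py <<'E'
def cross():
    for n,b in(('side',(270,190,330,250)),('top',(280,180,330,240))):
        h=cv2.cvtColor(capture(n),40)
        G=((abs(h[...,0].astype(int)-60)<15)&(h[...,1]>110)).astype(np.uint8);print(n,[q[1] for q in blobs(G,*b,5)])
E
python3 -c "
from h import *
ks();cross();karc(2.867,2.867+np.arange(1,9)*.01)"
```

```text
F [-4.6 -2.5 -5.3] w 0.0119 ang 2.892 rad 0.0827 Frad 3.2 Ftan 6.3
side [array([300.1, 233. ])]
top [array([301.8, 218.2])]
2.877 dy -0.4 dz 0.7
2.887 dy -0.9 dz 1.4
2.897 dy -1.3 dz 2.1
2.907 dy -1.7 dz 2.8
2.917 dy -2.1 dz 3.5
2.927 dy -2.5 dz 4.2
2.937 dy -2.9 dz 4.9
2.947 dy -3.3 dz 5.6
```

Emit:
{"method": "send_rows", "body": {
  "targets": [
    {"dx":0,"dy":-0.2,"dz":0.4,"wx":0,"wy":0,"wz":0,"fingers":0},
    {"dx":0,"dy":-0.4,"dz":0.7,"wx":0,"wy":0,"wz":0,"fingers":0},
    {"dx":0,"dy":-0.7,"dz":1.1,"wx":0,"wy":0,"wz":0,"fingers":0},
    {"dx":0,"dy":-0.9,"dz":1.4,"wx":0,"wy":0,"wz":0,"fingers":0},
    {"dx":0,"dy":-1.1,"dz":1.8,"wx":0,"wy":0,"wz":0,"fingers":0},
    {"dx":0,"dy":-1.3,"dz":2.1,"wx":0,"wy":0,"wz":0,"fingers":0},
    {"dx":0,"dy":-1.3,"dz":2.1,"wx":0,"wy":0,"wz":0,"fingers":0},
    {"dx":0,"dy":-1.3,"dz":2.1,"wx":0,"wy":0,"wz":0,"fingers":0}
  ]
}}

```text
t: 31.95
eef_pos: [0.4992, -0.1315, 0.0236]
orientation: [[-0.003, 0.955, 0.296], [1.0, 0.003, -0.001], [-0.002, 0.296, -0.955]]
wrist_force: [-5.2, -2.0, -3.5]
grip_width: 0.0112
gripper_force: 8.0
```

```bash
python3 -c "
from h import *
ks();cross()"
```

```text
F [-5.2 -2.  -3.5] w 0.0112 ang 2.918 rad 0.0826 Frad 4.3 Ftan 4.6
side [array([300.2, 234. ])]
top [array([301.8, 218.4])]
```

The cross is back at its shut pixels (side 300.2,234.0 and top 301.8,218.4), so the lid is down. Releasing the grip and retreating.

Emit:
{"method": "send_rows", "body": {
  "targets": [
    {"dx":0,"dy":-0.3,"dz":0.6,"wx":0,"wy":0,"wz":0,"fingers":0},
    {"dx":0,"dy":-0.3,"dz":0.6,"wx":0,"wy":0,"wz":0,"fingers":0},
    {"dx":0,"dy":-0.3,"dz":0.6,"wx":0,"wy":0,"wz":0,"fingers":0.2},
    {"dx":0,"dy":-0.3,"dz":0.6,"wx":0,"wy":0,"wz":0,"fingers":0.4},
    {"dx":0,"dy":-0.3,"dz":0.6,"wx":0,"wy":0,"wz":0,"fingers":0.45},
    {"dx":0,"dy":-0.3,"dz":0.6,"wx":0,"wy":0,"wz":0,"fingers":0.45},
    {"dx":0,"dy":0,"dz":-20,"wx":0,"wy":0,"wz":0,"fingers":0.45},
    {"dx":0,"dy":0,"dz":-50,"wx":0,"wy":0,"wz":0,"fingers":0.45}
  ]
}}

```text
t: 32.85
eef_pos: [0.4841, -0.1313, 0.0709]
orientation: [[-0.003, 0.956, 0.295], [1.0, 0.003, -0.0], [-0.001, 0.295, -0.956]]
wrist_force: [0.4, 0.3, 1.2]
grip_width: 0.0395
gripper_force: 0.0
```

Emit:
{"method": "send_rows", "body": {
  "targets": [
    {"dx":0,"dy":0,"dz":-40,"wx":0,"wy":0,"wz":0,"fingers":0.45},
    {"dx":0,"dy":0,"dz":-80,"wx":0,"wy":0,"wz":0,"fingers":0.45},
    {"dx":0,"dy":0,"dz":-110,"wx":0,"wy":0,"wz":0,"fingers":0.45},
    {"dx":0,"dy":0,"dz":-110,"wx":0,"wy":0,"wz":0,"fingers":0.45},
    {"dx":0,"dy":0,"dz":-110,"wx":0,"wy":0,"wz":0,"fingers":0.45},
    {"dx":0,"dy":0,"dz":-110,"wx":0,"wy":0,"wz":0,"fingers":0.45},
    {"dx":0,"dy":0,"dz":-110,"wx":0,"wy":0,"wz":0,"fingers":0.45},
    {"dx":0,"dy":0,"dz":-110,"wx":0,"wy":0,"wz":0,"fingers":0.45}
  ]
}}

```text
t: 33.65
eef_pos: [0.4516, -0.1311, 0.1752]
orientation: [[-0.003, 0.956, 0.295], [1.0, 0.003, -0.0], [-0.001, 0.295, -0.956]]
wrist_force: [-0.3, -0.6, -0.6]
grip_width: 0.0396
gripper_force: 0.0
```

```bash
python3 -c "
from h import *
ks();cross();grip();s=capture('side');cv2.imwrite('pics/f1.png',s)"
```

```text
F [-0.3 -0.6 -0.6] w 0.0396 ang 2.217 rad 0.2128 Frad -0.3 Ftan 0.6
side [array([300.2, 234. ])]
top [array([301.8, 218.4])]Traceback (most recent call last):
  File "<string>", line 3, in <module>
    ks();cross();grip();s=capture('side');cv2.imwrite('pics/f1.png',s)
                 ~~~~^^
  File "h.py", line 49, in grip
    c=[blobs(r(cv2.cvtColor(i,40)),(355 if n=='top' else 270),150,(410 if n=='top' else 350),290,10)[0][1] for n,i in(('top',t),('side',s))]
       ~~~~~~~~~~~~~~~~~~~~~~~~~~~~~~~~~~~~~~~~~~~~~~~~~~~~~~~~~~~~~~~~~~~~~~~~~~~~~~~~~~~~~~~~~~~~~^^^
IndexError: list index out of range
```

The lid cross is exactly at its shut position in both views and the arm is clear with no force on it. Handing in.

```bash
python3 -c "
from rig import *
print(finish_job())"
```

```text
the job is handed in; nothing more can be done
None
```

I handed the job in at about 34 s: the lid locked up on its stay, the green-banded carton placed upright and released, then the stay unlocked and the lid lowered to its shut position in both views. I don't have the verdict, and neither how close the stay came to its 2 mm stretch limit nor the carton after the lid shut could be measured.

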